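Pack a grinding jar in the assembly nest

ROBOT

A 6-joint arm with a two-finger parallel gripper is mounted at the origin on the work surface. World frame = base frame: x ahead of the robot, y to its left, z up, the work surface at z = 0. Lengths are in m, angles in rad, forces in N, time in s.
With the tool pointing down it reaches from about 0.25 to 0.8 m from the base axis. Payload 8.5 kg.
Tool frame: the origin (TCP) lies at the very end of the fingers, on their centre line; the grasp point (between the pads) lies behind it (robot.grip_point_offset is the z of the grasp point in the tool frame, in m); z points along the fingers, y is the line along which they close (so a half turn about z gives the same grasp; the last joint's range is limited). The gripper opens to 85 mm and grips with 20 to 120 N. Pads are 22 mm wide; open, the fingers measure 114 mm over their backs; the gripper's body (76 mm by 85 mm) begins 54 mm behind the grasp point. The pads swing forward as they close: fully open they stand 13 mm farther back than shut.
Start: joints at [-1.125, 0.238, -0.013, 1.319, 0, 1.571], TCP at [0.226, -0.474, 0.231] pointing down, gripper open.
Joint ranges: [-2.66, 2.66], [-1.03, 1.9], [-1.14, 1.46], [-1.82, 2.27], [-1.45, 1.34], [-3.14, 3.14]. Speed limits (rad/s): [2.22, 2.22, 2.79, 3.14, 3.14, 3.14].

INTERFACE

Orientations are given as a unit quaternion [x, y, z, w].
In Python, from plant import robot gives the robot as it stands.
- The arm moves only by the tool send_rows, never from a script. Its argument "commands" is a list of rows, each a list of 3 entries, a list of its own where there are three numbers: the turn, a rotation vector about the world's x, y, z in degrees, then the shift along the world's x, y, z in m, then the opening, from 0 (shut) to 1 (fully open). A call has 1 to 10 rows; each row shifts and turns the commanded pose from where the row before left it; what a row does not reach is not made up. A row lasts 1/8 s, in which the tool goes at most 62.5 mm and 10.7 degrees, less where a joint would pass 70% of its speed; a pose out of reach is approached as far as the arm can. A call with a gripper value outside its range is refused whole. The fingers move at their own pace and stop on an object; "newtons" is the grip in N (left out, the last holds). Time passes only in rows, so rows that do not move let the fingers close. It gives the time, the measured TCP pose, the force, the opening and the grip force at its end, in the units of the state.
- robot.sense(): the state, without advancing time (a new reading comes with each control period).
- robot.get_image(name): name is "scene" or "top" or "wrist"; returns a dict with "image" (480x640x3 uint8, red, green, blue), "z_map" (480x640 float32, m along the optical axis (not along the pixel's ray), 0 where there is no reading), "fovy" (degrees; the focal length in pixels is half the picture's height over the tangent of half this angle, whatever the lens; pixels are square), "cx", "cy" (the principal point, pixels), "xyz" and "orientation" of the camera in the world; the wrist camera has in their place "tool_from_camera" (4x4, takes a point from camera to tool coordinates, whose origin is the TCP and whose axes are the flange's). Camera axes: x right, y up, looking along -z (the intrinsics and any distortion apply to the point x, -y, -z); pixel columns grow to the right and rows downward; lengths in m; the calibration is good to about 2 mm. A picture is of the moment at which its call begins: read the wrist's pose just before it.
- robot.close_job(): hands the job in; it is judged then, once.
The state is a dict: "time": time; "joint_pos": joint angles; "qd": joint speeds; "joint_torque": joint torques, N m; "position": TCP position; "orientation": TCP orientation; "contact_force": force on the tool from outside, world axes, zero at the start; "torque": the same for the moment, N m; "gripper_width": opening from 0.0 (shut) to 1.0 (fully open); "grasp_force": force on a finger pad.
Only numpy, scipy, OpenCV 4.12 (cv2) and the standard library are available. Lean on these libraries where they do the work, as an engineer would, in place of code of your own. Each camera call takes 0.05 s, during which the arm holds its last target. There are 200 camera calls.

TASK

Make up the grinding jar in the green assembly nest: seat the aluminium jar body squarely in the pocket, pour all the white grinding cubes into it from the scoop (pick any spilled cube up and add it), and set the scoop back upright on its blue mat. Then stack every orange spacer frame that is out flat and square on the jar, and finally the steel cover, knob up, on top of them. Leave the amber bottle, the stack of dishes and the marker where they are.

Things in the scene. Friction and masses are not known exactly. Their poses are not given: they have to be found in the camera images.
- nest: Fixed assembly nest: green base plate 110 x 110 x 6 mm with four steel corner angles bounding a pocket 65 x 65 mm. They rise to 68 mm above the bench, then flare outward (lead-in) to 77 mm. Their legs run 11 mm along the sides from each corner; the middle 43 mm of every side is open for fingers. Origin: centre of the underside; x, y parallel to the pocket's sides.
- nest_seat (a point): Centre of the pocket's floor, 6 mm above the bench.
- jar: Grinding jar, an open square aluminium box, 62 x 62 mm outside, 28 mm high, walls and floor 4 mm thick, about 0.25 kg. Origin: centre of its underside, z towards its open top, x and y parallel to its sides. It starts upright on the bench.
- spacer0: Orange square frame (jar spacer), 62 x 62 mm outside, 46 x 46 mm opening, 10 mm thick. Origin: centre of its underside, z up. All spacers are alike; two or three are present. It starts lying flat on the bench.
- spacer1: Orange square frame (jar spacer), 62 x 62 mm outside, 46 x 46 mm opening, 10 mm thick. Origin: centre of its underside, z up. All spacers are alike; two or three are present. It starts lying flat on the bench.
- spacer2: Orange square frame (jar spacer), 62 x 62 mm outside, 46 x 46 mm opening, 10 mm thick. Origin: centre of its underside, z up. All spacers are alike; two or three are present. It starts lying flat on the bench.
- cover: Jar cover: steel plate 62 x 62 x 8 mm with a black round knob, 22 mm diameter and 16 mm high, in the middle of its top (24 mm high in all), about 0.16 kg. Origin: centre of its underside, z towards the knob. It starts lying flat on the bench.
- scoop: Steel scoop, black handle, 0.14 kg, holds the cubes. Pan floor 60 mm long, 3 mm thick; 40 mm wide outside, 35 inside; side walls 22 mm, back 40 mm high; front open but for a shallow ramp rising to 7 mm. Handle 14 mm wide, 16 deep, x = -30 to -110, z = 24 to 40 mm, with a foot at its end: the scoop stands level. Origin: centre of pan underside; x to the pouring lip, z up.
- scoop_grip (a point): Point in the scoop's handle to hold it by, 65 mm behind the scoop's origin and 32 mm above its underside.
- scoop_lip (a point): Middle of the scoop's pouring lip, 42 mm ahead of the scoop's origin and 7 mm above its underside.
- scoop_mat: Blue mat 200 x 90 mm, 2 mm thick, fixed to the bench, on which the scoop rests. Origin: centre of its underside; x along its length.
- cube0: White ceramic grinding cube, 12 mm edges, 11 g. Origin: its centre. Four to seven cubes are present, all in the scoop at the start.
- cube1: White ceramic grinding cube, 12 mm edges, 11 g. Origin: its centre. Four to seven cubes are present, all in the scoop at the start.
- cube2: White ceramic grinding cube, 12 mm edges, 11 g. Origin: its centre. Four to seven cubes are present, all in the scoop at the start.
- cube3: White ceramic grinding cube, 12 mm edges, 11 g. Origin: its centre. Four to seven cubes are present, all in the scoop at the start.
- cube4: White ceramic grinding cube, 12 mm edges, 11 g. Origin: its centre. Four to seven cubes are present, all in the scoop at the start.
- cube5: White ceramic grinding cube, 12 mm edges, 11 g. Origin: its centre. Four to seven cubes are present, all in the scoop at the start.
- cube6: White ceramic grinding cube, 12 mm edges, 11 g. Origin: its centre. Four to seven cubes are present, all in the scoop at the start.
- amber_bottle: Bystander: amber bottle, 54 mm diameter, 110 mm high, black cap. Origin: centre of its underside.
- petri_stack: Bystander: stack of clear dishes, 86 mm diameter, 45 mm high. Origin: centre of its underside.
- marker: Bystander: orange marker with a black cap, 130 mm long, 14 mm thick. Origin: underside, 50 mm from its plain end.
Not all that is in view belongs to the job. Of the things that look like the scoop_mat, the larger one is meant. Leave any red look-alike of the jar alone.

How it is judged:
On the way, in this order (a step that is already met when the one before it is completed fails the run):
1. the jar body is seated squarely on the nest's floor (horizontal distance between jar and nest_seat below 0.0045 m and angle between jar's own z axis and vertical below 0.05 rad and (angle between the x axis of jar and the x axis of nest, either way round below 0.08 rad or angle between the x axis of jar and the y axis of nest, either way round below 0.08 rad) and z of jar in the frame of nest_seat below 0.003 m and linear speed of jar below 0.02 m/s), for 0.2 s.
2. cubes are poured: the scoop is tipped over the jar and a cube has reached the jar (horizontal distance between jar and nest_seat below 0.0045 m and angle between jar's own z axis and vertical below 0.05 rad and (angle between the x axis of jar and the x axis of nest, either way round below 0.08 rad or angle between the x axis of jar and the y axis of nest, either way round below 0.08 rad) and z of jar in the frame of nest_seat below 0.003 m and angle between scoop's own z axis and vertical above 0.5 rad and horizontal distance between scoop_lip and jar below 0.07 m and ((x of cube0 in the frame of jar between -0.025 and 0.025 m and y of cube0 in the frame of jar between -0.025 and 0.025 m and z of cube0 in the frame of jar between 0 and 0.04 m) or (x of cube1 in the frame of jar between -0.025 and 0.025 m and y of cube1 in the frame of jar between -0.025 and 0.025 m and z of cube1 in the frame of jar between 0 and 0.04 m) or (x of cube2 in the frame of jar between -0.025 and 0.025 m and y of cube2 in the frame of jar between -0.025 and 0.025 m and z of cube2 in the frame of jar between 0 and 0.04 m) or (x of cube3 in the frame of jar between -0.025 and 0.025 m and y of cube3 in the frame of jar between -0.025 and 0.025 m and z of cube3 in the frame of jar between 0 and 0.04 m) or (x of cube4 in the frame of jar between -0.025 and 0.025 m and y of cube4 in the frame of jar between -0.025 and 0.025 m and z of cube4 in the frame of jar between 0 and 0.04 m) or (x of cube5 in the frame of jar between -0.025 and 0.025 m and y of cube5 in the frame of jar between -0.025 and 0.025 m and z of cube5 in the frame of jar between 0 and 0.04 m) or (x of cube6 in the frame of jar between -0.025 and 0.025 m and y of cube6 in the frame of jar between -0.025 and 0.025 m and z of cube6 in the frame of jar between 0 and 0.04 m))), for 0.1 s.
3. all cubes are in the jar and the scoop stands on its mat (horizontal distance between jar and nest_seat below 0.0045 m and angle between jar's own z axis and vertical below 0.05 rad and (angle between the x axis of jar and the x axis of nest, either way round below 0.08 rad or angle between the x axis of jar and the y axis of nest, either way round below 0.08 rad) and z of jar in the frame of nest_seat below 0.003 m and x of cube0 in the frame of jar between -0.025 and 0.025 m and y of cube0 in the frame of jar between -0.025 and 0.025 m and z of cube0 in the frame of jar between 0 and 0.04 m and x of cube1 in the frame of jar between -0.025 and 0.025 m and y of cube1 in the frame of jar between -0.025 and 0.025 m and z of cube1 in the frame of jar between 0 and 0.04 m and x of cube2 in the frame of jar between -0.025 and 0.025 m and y of cube2 in the frame of jar between -0.025 and 0.025 m and z of cube2 in the frame of jar between 0 and 0.04 m and x of cube3 in the frame of jar between -0.025 and 0.025 m and y of cube3 in the frame of jar between -0.025 and 0.025 m and z of cube3 in the frame of jar between 0 and 0.04 m and x of cube4 in the frame of jar between -0.025 and 0.025 m and y of cube4 in the frame of jar between -0.025 and 0.025 m and z of cube4 in the frame of jar between 0 and 0.04 m and x of cube5 in the frame of jar between -0.025 and 0.025 m and y of cube5 in the frame of jar between -0.025 and 0.025 m and z of cube5 in the frame of jar between 0 and 0.04 m and x of cube6 in the frame of jar between -0.025 and 0.025 m and y of cube6 in the frame of jar between -0.025 and 0.025 m and z of cube6 in the frame of jar between 0 and 0.04 m and x of scoop_grip in the frame of scoop_mat between -0.09 and 0.09 m and y of scoop_grip in the frame of scoop_mat between -0.04 and 0.04 m and angle between scoop's own z axis and vertical below 0.1 rad and height (world z) of scoop below 0.006 m and linear speed of scoop below 0.02 m/s), for 0.2 s.
4. all spacers lie flat and square on the jar (horizontal distance between each of jar, spacer0, spacer1, spacer2 and nest_seat below 0.0045 m and angle between each of jar, spacer0, spacer1, spacer2's own z axis and vertical below 0.05 rad and (angle between the x axis of jar and the x axis of nest, either way round below 0.08 rad or angle between the x axis of jar and the y axis of nest, either way round below 0.08 rad) and z of jar in the frame of nest_seat below 0.003 m and (angle between the x axis of spacer0 and the x axis of nest, either way round below 0.08 rad or angle between the x axis of spacer0 and the y axis of nest, either way round below 0.08 rad) and z of spacer0 in the frame of jar between 0.025 and 0.051 m and (angle between the x axis of spacer1 and the x axis of nest, either way round below 0.08 rad or angle between the x axis of spacer1 and the y axis of nest, either way round below 0.08 rad) and z of spacer1 in the frame of jar between 0.025 and 0.051 m and (angle between the x axis of spacer2 and the x axis of nest, either way round below 0.08 rad or angle between the x axis of spacer2 and the y axis of nest, either way round below 0.08 rad) and z of spacer2 in the frame of jar between 0.025 and 0.051 m and linear speed of each of spacer0, spacer1, spacer2 below 0.02 m/s), for 0.2 s.
5. the cover lies on top, flat and square, knob up (horizontal distance between cover and nest_seat below 0.0045 m and angle between cover's own z axis and vertical below 0.05 rad and (angle between the x axis of cover and the x axis of nest, either way round below 0.08 rad or angle between the x axis of cover and the y axis of nest, either way round below 0.08 rad) and z of cover in the frame of jar below 0.061 m and z of cover in the frame of spacer0 above 0.007 m and z of cover in the frame of spacer1 above 0.007 m and z of cover in the frame of spacer2 above 0.007 m and linear speed of cover below 0.02 m/s), for 0.2 s.
At the end, for the whole second after the job is handed in: Jar on the nest floor, all cubes in it, spacers on it, cover knob up on top; jar, spacers, cover within 4.5 mm of the pocket centre, 0.08 rad of square, 0.05 rad of level (jar within 3 mm of the floor); scoop upright on its mat, grip point over the mat; all at rest (all of step 4 and all of step 5 and x of cube0 in the frame of jar between -0.025 and 0.025 m and y of cube0 in the frame of jar between -0.025 and 0.025 m and z of cube0 in the frame of jar between 0 and 0.04 m and x of cube1 in the frame of jar between -0.025 and 0.025 m and y of cube1 in the frame of jar between -0.025 and 0.025 m and z of cube1 in the frame of jar between 0 and 0.04 m and x of cube2 in the frame of jar between -0.025 and 0.025 m and y of cube2 in the frame of jar between -0.025 and 0.025 m and z of cube2 in the frame of jar between 0 and 0.04 m and x of cube3 in the frame of jar between -0.025 and 0.025 m and y of cube3 in the frame of jar between -0.025 and 0.025 m and z of cube3 in the frame of jar between 0 and 0.04 m and x of cube4 in the frame of jar between -0.025 and 0.025 m and y of cube4 in the frame of jar between -0.025 and 0.025 m and z of cube4 in the frame of jar between 0 and 0.04 m and x of cube5 in the frame of jar between -0.025 and 0.025 m and y of cube5 in the frame of jar between -0.025 and 0.025 m and z of cube5 in the frame of jar between 0 and 0.04 m and x of cube6 in the frame of jar between -0.025 and 0.025 m and y of cube6 in the frame of jar between -0.025 and 0.025 m and z of cube6 in the frame of jar between 0 and 0.04 m and x of scoop_grip in the frame of scoop_mat between -0.09 and 0.09 m and y of scoop_grip in the frame of scoop_mat between -0.04 and 0.04 m and angle between scoop's own z axis and vertical below 0.1 rad and height (world z) of scoop below 0.006 m and linear speed of each of scoop, jar below 0.02 m/s); the robot touches nothing.
It fails at once if amber bottle is moved more than 4 cm or tipped (distance of amber_bottle from where it was at the start of the episode above 0.04 m or angle between amber_bottle's own z axis and vertical above 0.5 rad).
It fails at once if petri stack is moved more than 4 cm or tipped (distance of petri_stack from where it was at the start of the episode above 0.04 m or angle between petri_stack's own z axis and vertical above 0.5 rad).
It fails at once if marker is moved more than 4 cm or tipped (distance of marker from where it was at the start of the episode above 0.04 m or angle between marker's own z axis and vertical above 0.5 rad).
Of cube0, cube1, cube2, cube3, cube4, cube5, cube6 only 4 to 7 are there at a start; the rules pass over those that are not, and their reading is None.
Of spacer0, spacer1, spacer2 only 2 to 3 are there at a start; the rules pass over those that are not, and their reading is None.
At some moment in a run one of jar, cover, spacer0, spacer1, spacer2 may be knocked a few centimetres aside while the robot is not near it.
It also fails if it takes over 210 s, if anything falls off the work surface, if the arm or the gripper's body presses on something with over 40 N, if the wrist force passes 120 N, or if a joint passes its speed limit or range.

## Working session

There is one attempt and no reset: what is moved stays moved. The work goes in short steps, Python scripts to look and compute and a tool call to move; the robot and the scene stay as the last step left them, time stands still between calls to the robot, and variables do not carry over. Pictures are saved under pics/ and viewed, at most 14 in all, crops included, and the job is handed in when it is done.

Besides the shell and the picture viewer there is one more tool, called after "Emit:" in YAML: its name, and indented under it one key for each argument. send_rows: Moves the arm, as the interface text tells. Its arguments: {"type":"object","properties":{"commands":{"type":"array"},"newtons":{"type":"number"}},"required":["commands"]}

```bash
ls; mkdir -p pics
cat > h.py <<'E'
import numpy as np, cv2
from scipy.spatial.transform import Rotation as R
from plant import robot
def shot(name):
    s=robot.sense(); im=robot.get_image(name)
    if 'xyz' in im:
        q=np.array(im['orientation']); Rm=R.from_quat(q).as_matrix() if q.size==4 else q.reshape(3,3); t=np.array(im['xyz'])
    else:
        T=np.eye(4); T[:3,:3]=R.from_quat(s['orientation']).as_matrix(); T[:3,3]=s['position']
        T=T@np.array(im['tool_from_camera']); Rm=T[:3,:3]; t=T[:3,3]
    z=im['z_map']; f=240/np.tan(np.radians(im['fovy'])/2)
    v,u=np.mgrid[0:480,0:640]
    P=np.stack([(u-im['cx'])/f*z,-(v-im['cy'])/f*z,-z],-1)@Rm.T+t
    P[z==0]=np.nan
    return im,P
def save(name,img): cv2.imwrite('pics/'+name+'.png',img[...,::-1])
E
python3 - <<'E'
from h import *
for n in ['top','scene','wrist']:
    im,P=shot(n); save(n+'0',im['image']); np.save(n+'0.npy',P)
    print(n,{k:v for k,v in im.items() if k not in('image','z_map')}, P[240,320])
print(robot.sense(), robot.grip_point_offset)
E
```

```text
pics
top {'fovy': 45.60626678344741, 'cx': 323.5161420553465, 'cy': 237.51365811072253, 'xyz': array([ 0.34180203, -0.0033346 ,  1.16403917]), 'orientation': array([-0.05575815,  0.05423228,  0.71373334, -0.6960852 ])} [0.5185107  0.00424762 0.00675522]
scene {'fovy': 42.95238984461136, 'cx': 320.6247237071827, 'cy': 234.68724639078667, 'xyz': array([1.17647108, 0.17113711, 0.98187587]), 'orientation': array([0.18199737, 0.23685038, 0.76403481, 0.57186507])} [ 0.56205889 -0.00202888  0.0446631 ]
wrist {'fovy': 59.87998348235371, 'cx': 318.86586498416113, 'cy': 241.3077021002871, 'tool_from_camera': array([[ 1.18248398e-03,  9.52452199e-01,  3.04685758e-01,
         7.86121262e-02],
       [ 9.99999279e-01, -1.18946595e-03, -1.62704228e-04,
         9.64639582e-04],
       [ 2.07445336e-04,  3.04685731e-01, -9.52452919e-01,
        -1.43394857e-01],
       [ 0.00000000e+00,  0.00000000e+00,  0.00000000e+00,
         1.00000000e+00]])} [ 1.91044163e-01 -4.92148755e-01 -1.28634602e-04]
{'time': 0.15, 'joint_pos': array([-1.12498091e+00,  2.38654359e-01, -1.40178470e-02,  1.31919860e+00,
       -1.76175586e-05,  1.57081068e+00]), 'qd': array([ 1.07279339e-03, -3.34651136e-03,  1.29781712e-03,  1.21684867e-03,
        4.54972068e-05, -4.76523964e-04]), 'joint_torque': array([ 5.95887122e-04, -5.39078522e+01,  3.46597731e+01,  1.45017725e-02,
        3.61732873e-05,  1.09348383e-05]), 'position': array([ 0.2262439 , -0.47342079,  0.23083598]), 'orientation': array([ 9.75260221e-01,  2.21059296e-01, -1.27360371e-04, -5.22000295e-04]), 'contact_force': array([-0.04582633, -0.56690605, -0.0164736 ]), 'torque': array([ 0.00500144, -0.00791691, -0.01780117]), 'grasp_force': 0.0, 'gripper_width': 0.9979072672534085} -0.0187
```

View pics/top0.png

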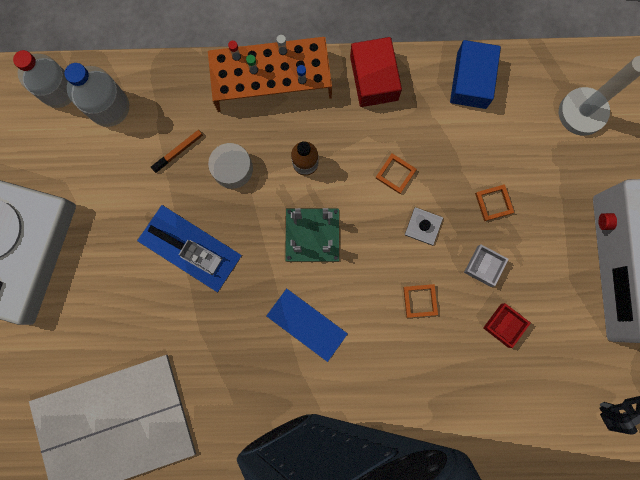

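View pics/scene0.png

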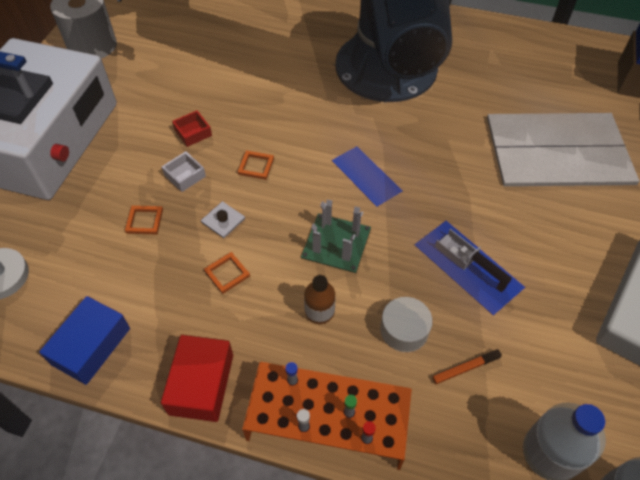

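Top view: jar candidates are the aluminium box (487,266) and the red look-alike (508,325), so I choose the aluminium one. Spacers are at (396,173), (494,202) and (421,301), and the marker and rack are also orange. The cover is at (425,226) and the nest at (313,235). Two mats: the larger at (190,248) with the scoop on it, lip to the right, and a smaller one at (307,325).

```bash
cat >> h.py <<'E'
def rect(P,m,lab=''):
    pts=P[m]; pts=pts[~np.isnan(pts[:,0])]
    (c,sz,a)=cv2.minAreaRect((pts[:,:2]*1000).astype(np.float32))
    a=(a+45)%90-45
    print(lab,'n',len(pts),'c',np.round(c,1),'sz',np.round(sz,1),'ang',round(a,1),'med z %.1f max %.1f'%(np.median(pts[:,2])*1000,pts[:,2].max()*1000)); return c,a
def big(m):
    n,l,s,c=cv2.connectedComponentsWithStats(m.astype(np.uint8)); i=1+np.argmax(s[1:,4]); return l==i
def box(m,u0,v0,u1,v1):
    o=np.zeros_like(m); o[v0:v1,u0:u1]=m[v0:v1,u0:u1]; return o
E
python3 - <<'E'
from h import *
P=np.load('top0.npy'); I=cv2.imread('pics/top0.png'); hsv=cv2.cvtColor(I,cv2.COLOR_BGR2HSV)
print('bench z',P[340,420],P[240,350],P[400,250],P[180,450],P[300,120])
H,S,V=cv2.split(hsv)
print('orange hsv',hsv[185,497],'wood',hsv[240,380], 'blue',hsv[225,170],'green',hsv[245,300])
z=P[...,2]
org=(H<14)&(S>190)&(V>90)
for n,b in dict(spA=(370,145,425,200),spB=(470,180,520,225),spC=(395,275,445,325)).items(): rect(P,big(box(org,*b)),n)
rect(P,big(box(z>0.004,400,200,450,250)),'cover')
rect(P,big(box(z>0.012,400,200,450,250)),'knob')
rect(P,big(box(z>0.02,455,240,515,292)),'jar')
blue=(H>105)&(H<125)&(S>150)
rect(P,box(blue,130,200,250,300),'mat')
green=(H>60)&(H<95)&(S>80)
rect(P,big(box(green,270,190,350,275)),'nest')
rect(P,box((z>0.05)&(z<0.09),270,190,350,275),'posts')
rect(P,box((z>0.03)&(z<0.06),140,210,215,280),'scoophandle')
a=cv2.resize(I[200:300,130:260],None,fx=4,fy=4,interpolation=cv2.INTER_CUBIC)
b=cv2.resize(I[230:350,460:540],None,fx=400/120,fy=400/120,interpolation=cv2.INTER_CUBIC)
cv2.imwrite('pics/crop1.png',np.hstack([a,b]))
E
```

```text
bench z [ 0.31161868 -0.1912143   0.00144037] [ 0.51777427 -0.05749781  0.0013233 ] [ 0.20283363  0.15062691 -0.00298155] [ 0.64027932 -0.27149511 -0.00196818] [ 0.40666162  0.414361   -0.002277  ]
orange hsv [ 16 116 134] wood [ 16 117 133] blue [110 201 118] green [ 75 104  81]
spA n 352 c [ 655.7 -156.8] sz [60.5 62.6] ang -35.3 med z 10.6 max 15.7
spB n 392 c [ 587.8 -357.8] sz [61.6 62.8] ang 13.7 med z 10.3 max 16.3
spC n 409 c [ 389.9 -194.4] sz [61. 62.] ang 3.5 med z 10.6 max 16.4
cover n 890 c [ 543.9 -210.5] sz [67.3 66. ] ang -20.0 med z 8.7 max 31.9
knob n 104 c [ 543.  -209.7] sz [20.9 26.7] ang 29.0 med z 23.7 max 31.9
jar n 338 c [ 457.4 -329.1] sz [64.  64.1] ang -29.8 med z 27.3 max 35.3
mat n 3048 c [510.2 273.8] sz [200.1  89.4] ang -33.6 med z 2.4 max 44.5
nest n 2302 c [531.1  20.6] sz [107.7 107.5] ang -1.5 med z 6.2 max 13.7
posts n 257 c [531.4  20.7] sz [81.1 81.6] ang -1.4 med z 72.0 max 82.4
scoophandle n 332 c [525.5 310.9] sz [83.6 34.5] ang -30.0 med z 41.9 max 48.2
```

View pics/crop1.png

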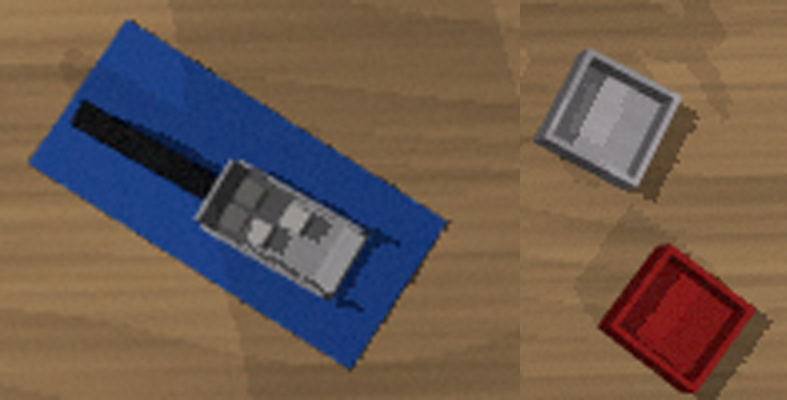

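The crop shows the scoop with its handle to the left, at least four cubes against the back, and the lip at right. The aluminium jar (top right of the crop) is clearly distinct from the red one. I'll check the finger tips in the wrist frame.

Run:
```python
from h import *
s=robot.sense(); P=np.load('wrist0.npy')
Rm=R.from_quat(s['orientation']).as_matrix()
T=(P-s['position'])@Rm   # tool frame
m=(P[...,2]>0.1)
t=T[m]; print(m.sum(), np.nanmin(t,0), np.nanmax(t,0))
for sgn in(1,-1):
    q=t[(t[:,1]*sgn>0)]
    if len(q): print(sgn,len(q),q.min(0),q.max(0), np.percentile(q[:,2],[50,90,99]))
```

```text
71096 [-0.14013937 -0.07351631 -0.08844997] [0.13844745 0.21582762 0.1306913 ]
1 48350 [-1.40139371e-01  3.25463243e-06 -8.84499727e-02] [0.13844745 0.21582762 0.1306913 ] [0.08899153 0.10797814 0.12784753]
-1 22746 [-0.01110284 -0.07351631 -0.088344  ] [ 1.91616262e-02 -3.41226141e-06 -1.26796956e-02] [-0.0676757  -0.03552953 -0.01832941]
```

View pics/wrist0.png

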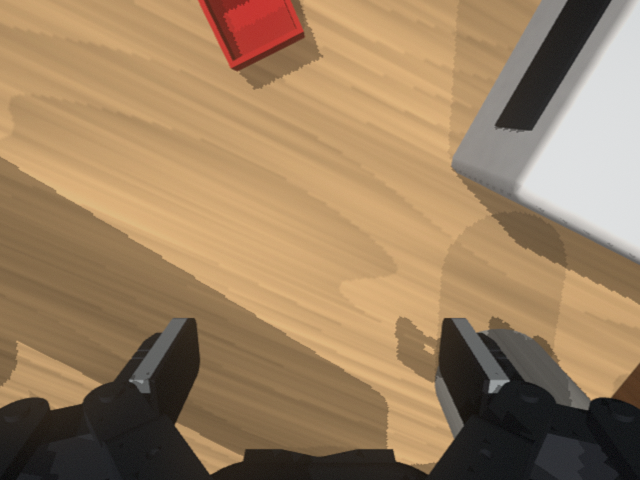

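Emit:
send_rows:
  commands:
    - [[0, 0, 5.8], [0.0385, 0.0241, -0.01], 1]
    - [[0, 0, 5.8], [0.0385, 0.0241, -0.01], 1]
    - [[0, 0, 5.8], [0.0385, 0.0241, -0.01], 1]
    - [[0, 0, 5.8], [0.0385, 0.0241, -0.01], 1]
    - [[0, 0, 5.8], [0.0385, 0.0241, -0.01], 1]
    - [[0, 0, 5.8], [0.0385, 0.0241, -0.01], 1]
    - [[0, 0, 0], [0, 0, 0], 1]

```text
time: 1.02
position: [0.459, -0.3271, 0.1699]
orientation: [0.863, 0.505, -0.0, -0.001]
contact_force: [-0.6, 0.3, -0.2]
gripper_width: 1.001
grasp_force: 0.0
```

```bash
cat >> h.py <<'E'
def state():
    s=robot.sense(); Rm=R.from_quat(s['orientation']).as_matrix()
    print('t %.2f'%s['time'],'p',np.round(s['position']*1000,1),'yaw_y %.2f'%np.degrees(np.arctan2(Rm[1,1],Rm[0,1])),'zdir',np.round(Rm[:,2],3),'F',np.round(s['contact_force'],1),'w %.3f g %.0f'%(s['gripper_width'],s['grasp_force'])); return s
E
python3 - <<'E'
from h import *
s=state(); im,P=shot('wrist'); save('w1',im['image'])
z=P[...,2]; d=np.hypot(P[...,0]-.457,P[...,1]+.329)
m=(d<.06)&(z>.02)&(z<.04); rect(P,big(m),'jar')
# top again
im,P=shot('top'); z=P[...,2]; rect(P,big(box(z>0.02,455,240,515,292)),'jartop')
E
```

```text
t 1.02 p [ 459.  -327.1  169.9] yaw_y -29.39 zdir [-0.001  0.001 -1.   ] F [-0.6  0.3 -0.2] w 1.001 g 0
jar n 2426 c [ 457.9 -329.6] sz [62.7 62.2] ang -30.1 med z 28.5 max 31.4
jartop n 794 c [ 440.3 -315.4] sz [ 68.9 106. ] ang -31.1 med z 238.1 max 311.5
```

Emit:
send_rows:
  commands:
    - [[0, 0, -0.7], [-0.0011, -0.0025, -0.04], 1]
    - [[0, 0, 0], [0, 0, -0.05], 1]
    - [[0, 0, 0], [0, 0, -0.045], 1]
    - [[0, 0, 0], [0, 0, -0.029], 1]
    - [[0, 0, 0], [0, 0, 0], 0.5]
    - [[0, 0, 0], [0, 0, 0], 0.5]
    - [[0, 0, 0], [0, 0, 0], 0.5]
    - [[0, 0, 0], [0, 0, 0], 0.5]
  newtons: 50

```text
time: 2.12
position: [0.4565, -0.3319, 0.0082]
orientation: [0.868, 0.497, 0.0, 0.001]
contact_force: [0.0, 0.8, -3.6]
gripper_width: 0.709
grasp_force: 56.4
```

Run:
```python
from h import *
s=state(); im,P=shot('wrist'); save('w2',im['image'])
Rm=R.from_quat(s['orientation']).as_matrix(); T=(P-s['position'])@Rm
for sg in(1,-1):
    q=T[(T[...,1]*sg>.02)&(abs(T[...,0])<.03)&(abs(T[...,1])<.06)&(T[...,2]<-.005)]; print(sg,len(q),q[:,2].max(),np.percentile(q[:,2],98), abs(q[:,1]).min())
```

```text
t 2.12 p [ 456.5 -331.9    8.2] yaw_y -30.37 zdir [ 0.001 -0.001 -1.   ] F [ 0.   0.8 -3.6] w 0.709 g 56
1 23305 -0.005025956177036325 -0.009726906220355793 0.020002299196982445
-1 23634 -0.005004623849728801 -0.010341187105238497 0.020009875173584813
```

```bash
cat >> h.py <<'E'
def tool(P,s): return (P-s['position'])@R.from_quat(s['orientation']).as_matrix()
E
python3 - <<'E'
from h import *
s=state(); im,P=shot('wrist'); T=tool(P,s); z=P[...,2]
m=(abs(z-.028)<.004)&(abs(T[...,1])<.0308)&(abs(T[...,0])<.05)
x=T[...,0][m]; y=T[...,1][m]
for lo,hi in((-28,-20),(-15,-5),(-5,5),(5,15),(20,28)):
    k=(y*1000>lo)&(y*1000<hi)
    if k.sum()>10: print(lo,hi,k.sum(),np.round(np.percentile(x[k]*1000,[1,3,97,99]),1))
E
```

```text
t 2.17 p [ 456.6 -331.8    8. ] yaw_y -30.36 zdir [ 0.001 -0.001 -1.   ] F [-1.2 -0.7  2.8] w 0.710 g 57
-28 -20 2077 [-27.5 -26.5  34.5  34.7]
-15 -5 1055 [-27.2 -26.7  34.7  34.9]
-5 5 1045 [-27.3 -26.9  34.7  34.9]
5 15 1049 [-27.2 -26.9  34.9  34.9]
20 28 1071 [-27.2 -26.6  34.9  35. ]
```

View pics/w2.png

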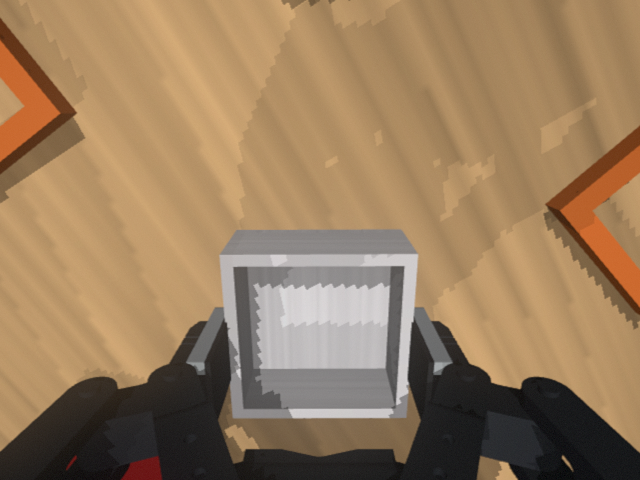

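The jar is held squarely, its rim centre about 3.8 mm toward tool +x. Next I lift it, hover short of the nest, and measure the nest with the wrist camera.

Emit:
send_rows:
  commands:
    - [[0, 0, 0], [0, 0, 0.04], 0.5]
    - [[0, 0, 0], [0, 0, 0.05], 0.5]
    - [[0, 0, 5.8], [0.0125, 0.04, 0.04], 0.5]
    - [[0, 0, 5.8], [0.0125, 0.04, 0.03], 0.5]
    - [[0, 0, 5.8], [0.0125, 0.042, 0.03], 0.5]
    - [[0, 0, 5.8], [0.0125, 0.042, 0], 0.5]
    - [[0, 0, 5.7], [0.0125, 0.042, 0], 0.5]
    - [[0, 0, 0], [0.0125, 0.04, 0], 0.5]
    - [[0, 0, 0], [0, 0, 0], 0.5]
    - [[0, 0, 0], [0, 0, 0], 0.5]

```text
time: 3.48
position: [0.5311, -0.0855, 0.1973]
orientation: [0.716, 0.698, -0.0, -0.0]
contact_force: [-0.9, 0.6, -3.8]
gripper_width: 0.711
grasp_force: 56.7
```

Run:
```python
from h import *
s=state(); im,P=shot('wrist'); save('w3',im['image']); z=P[...,2]; T=tool(P,s)
H,S,V=cv2.split(cv2.cvtColor(im['image'],cv2.COLOR_RGB2HSV))
g=(H>60)&(H<95)&(S>80)&(abs(z-.006)<.006); rect(P,big(g),'nestbase')
near=(np.hypot(P[...,0]-.531,P[...,1]-.021)<.07)
rect(P,near&(z>.05)&(z<.09),'posts')
rect(P,near&(z>.05)&(z<.066),'postslow')
for z0 in(.01,.02,.03): pass
zj=s['position'][2]+.020
m=(abs(z-zj)<.004)&(abs(T[...,1])<.033)&(abs(T[...,0])<.05)
x=T[...,0][m]; y=T[...,1][m]; print(np.round(np.percentile(x*1000,[1,3,97,99]),1),np.round(np.percentile(y*1000,[1,3,97,99]),1),np.median(z[m])-s['position'][2])
```

```text
t 3.48 p [531.1 -85.5 197.3] yaw_y -1.42 zdir [-0. -0. -1.] F [-0.9  0.6 -3.8] w 0.711 g 57
nestbase n 13071 c [537.   15.4] sz [99.6 98.8] ang -1.7 med z 6.8 max 11.8
posts n 2361 c [532.   17.5] sz [75.7 81.3] ang -1.3 med z 71.9 max 80.3
postslow n 545 c [532.3  19.6] sz [71.5 73. ] ang -1.2 med z 58.2 max 66.0
[-27.7 -27.1  34.2  34.4] [-30.2 -29.6  31.3  31.6] 0.020587955057950386
```

View pics/w3.png

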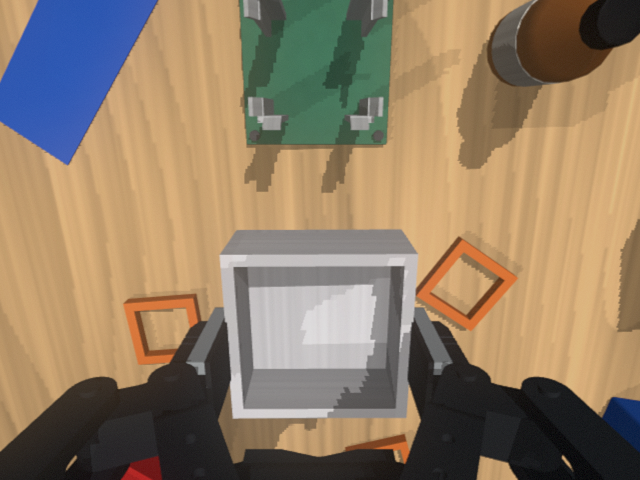

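Emit:
send_rows:
  commands:
    - [[0, 0, 0], [0.0002, 0.04, 0], 0.5]
    - [[0, 0, 0], [0, 0.04, 0], 0.5]
    - [[0, 0, 0], [0, 0.0225, 0], 0.5]
    - [[0, 0, 0], [0, 0, -0.04], 0.5]
    - [[0, 0, 0], [0, 0, -0.04], 0.5]
    - [[0, 0, 0], [0, 0, -0.02], 0.5]
    - [[0, 0, 0], [0, 0, 0], 0.5]
    - [[0, 0, 0], [0, 0, 0], 0.5]

```text
time: 4.53
position: [0.5321, 0.0163, 0.0983]
orientation: [0.716, 0.698, 0.0, 0.0]
contact_force: [0.5, 0.2, -2.7]
gripper_width: 0.712
grasp_force: 56.6
```

Emit:
send_rows:
  commands:
    - [[0, 0, 0], [0, 0, -0.02], 0.5]
    - [[0, 0, 0], [0, 0, -0.012], 0.5]
    - [[0, 0, 0], [0, 0, -0.01], 0.5]
    - [[0, 0, 0], [0, 0, -0.01], 0.5]

```text
time: 5.03
position: [0.5318, 0.0169, 0.0451]
orientation: [0.716, 0.698, 0.0, 0.0]
contact_force: [0.5, 0.0, -3.3]
gripper_width: 0.711
grasp_force: 56.9
```

Run:
```python
from h import *
s=state()
```

```text
t 5.03 p [531.8  16.9  45.1] yaw_y -1.46 zdir [ 0.001  0.    -1.   ] F [ 0.5  0.  -3.3] w 0.711 g 57
```

Emit:
send_rows:
  commands:
    - [[0, 0, 0], [0, 0, -0.012], 0.5]
    - [[0, 0, 0], [0, 0, -0.01], 0.5]
    - [[0, 0, 0], [0, 0, -0.006], 0.5]
    - [[0, 0, 0], [0, 0, -0.003], 0.5]
    - [[0, 0, 0], [0, 0, 0], 0.5]

```text
time: 5.65
position: [0.5316, 0.0169, 0.0143]
orientation: [0.716, 0.698, 0.0, 0.0]
contact_force: [0.2, -1.1, -3.3]
gripper_width: 0.715
grasp_force: 56.9
```

Emit:
send_rows:
  commands:
    - [[0, 0, 0], [0, 0, -0.001], 0.5]
    - [[0, 0, 0], [0, 0, 0], 0.5]
    - [[0, 0, 0], [0, 0, 0], 0.95]
    - [[0, 0, 0], [0, 0, 0], 0.95]
    - [[0, 0, 0], [0, 0, 0], 0.95]
    - [[0, 0, 0], [0, 0, 0.03], 0.95]
    - [[0, 0, 0], [0, 0, 0.05], 0.95]
    - [[0, 0, 0], [0, 0, 0.05], 0.95]
    - [[0, 0, 0], [0, 0, 0.05], 0.95]
    - [[0, 0, 0], [0, 0, 0], 0.95]

```text
time: 6.9
position: [0.5336, 0.017, 0.1971]
orientation: [0.716, 0.698, 0.003, 0.002]
contact_force: [1.3, -0.1, -1.1]
gripper_width: 0.949
grasp_force: 0.0
```

Run:
```python
from h import *
s=state(); im,P=shot('wrist'); z=P[...,2]; save('w4',im['image'])
near=(np.hypot(P[...,0]-.531,P[...,1]-.021)<.07)
rect(P,big(near&(z>.029)&(z<.04)),'jarrim'); rect(P,near&(z>.05)&(z<.09),'posts')
# scoop from the top camera
im,P=shot('top'); z=P[...,2]; I=im['image']; save('top1',I)
H,S,V=cv2.split(cv2.cvtColor(I,cv2.COLOR_RGB2HSV))
m=box((V<50)&(z>.034)&(z<.05),140,210,215,262); m=big(m); c,a=rect(P,m,'handle')
p=P[m][:,:2]; u=np.linalg.svd(p-p.mean(0),full_matrices=False)[2][0]; print('mean',p.mean(0),'dir',np.degrees(np.arctan2(u[1],u[0])))
m=box((z>.012)&(V>60),175,235,240,285); rect(P,m,'pan')
for n,b in dict(spA=(370,145,425,200),spB=(470,180,520,225),spC=(395,275,445,325)).items(): rect(P,big(box((H<14)&(S>190)&(V>90),*b)),n)
rect(P,big(box(z>0.004,400,200,450,250)),'cover')
```

```text
t 6.90 p [533.6  17.  197.1] yaw_y -1.46 zdir [ 0.007  0.    -1.   ] F [ 1.3 -0.1 -1.1] w 0.949 g 0
jarrim n 2081 c [532.3  20.2] sz [72.9 72.7] ang -1.3 med z 34.7 max 40.0
posts n 2529 c [532.2  19.7] sz [80.9 81.1] ang -1.2 med z 72.0 max 79.7
handle n 263 c [527.  311.7] sz [78.8 13.7] ang -30.8 med z 42.0 max 48.3
mean [0.5267508  0.31125705] dir -120.7862968609943
pan n 516 c [446.4 168.9] sz [251.2  42.7] ang -28.0 med z 25.8 max 718.6
spA n 364 c [ 655.5 -157. ] sz [60.8 64. ] ang -35.5 med z 10.2 max 17.1
spB n 447 c [ 587.9 -358.1] sz [61.5 64.3] ang 14.2 med z 9.9 max 18.6
spC n 398 c [ 390.  -194.4] sz [61.5 62.4] ang 3.8 med z 10.4 max 16.9
cover n 891 c [ 543.1 -209.4] sz [68.  65.8] ang -23.0 med z 8.7 max 28.4
```

The jar is seated: rim at 34.7 mm, centred within about 1 mm of the posts. Next is the scoop handle.

Emit:
send_rows:
  commands:
    - [[0, 0, -4.9], [-0.001, 0.04, 0], 0.95]
    - [[0, 0, -4.9], [-0.001, 0.05, 0], 0.95]
    - [[0, 0, -4.9], [-0.001, 0.05, 0], 0.95]
    - [[0, 0, -4.9], [-0.002, 0.05, 0], 0.9]
    - [[0, 0, -4.9], [-0.002, 0.05, 0], 0.8]
    - [[0, 0, -4.8], [-0.001, 0.05, 0], 0.6]
    - [[0, 0, 0], [0, 0, 0], 0.6]
    - [[0, 0, 0], [0, 0, 0], 0.6]
    - [[0, 0, 0], [0, 0, 0], 0.6]

```text
time: 8.12
position: [0.5233, 0.3057, 0.1927]
orientation: [0.87, 0.494, -0.001, 0.0]
contact_force: [0.1, 0.4, -1.0]
gripper_width: 0.598
grasp_force: 0.0
```

Run:
```python
from h import *
s=state(); im,P=shot('wrist'); save('w5',im['image']); z=P[...,2]; V=im['image'].max(-1); T=tool(P,s)
near=(np.hypot(P[...,0]-.524,P[...,1]-.307)<.06)
m=big(near&(V<60)&(z>.034)&(z<.05)); rect(P,m,'handle')
p=P[m][:,:2]; u=np.linalg.svd(p-p.mean(0),full_matrices=False)[2][0]; print('mean',p.mean(0),'dir',np.degrees(np.arctan2(u[1],u[0])),'toolmean',T[m].mean(0))
```

```text
t 8.12 p [523.3 305.7 192.7] yaw_y -30.80 zdir [-0.001 -0.001 -1.   ] F [ 0.1  0.4 -1. ] w 0.598 g 0
handle n 10 c [545.9 347.3] sz [1.2 4.4] ang -12.7 med z 37.9 max 42.9
mean [0.54568672 0.34728784] dir -20.235051042391195 toolmean [ 0.04732828 -0.0019479   0.15459097]
```

View pics/w5.png

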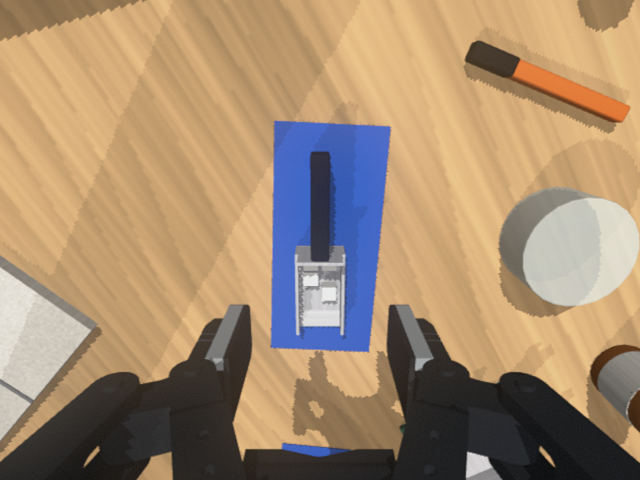

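The picture shows the scoop under the gripper: handle (320,205), pan (320,290), cubes near (315,285), marker and dishes well off to the right. I'll re-measure the handle with a looser mask.

Run:
```python
from h import *
s=state(); im,P=shot('wrist'); z=P[...,2]; I=im['image']; V=I.max(-1); T=tool(P,s)
print(I[200,320],P[200,320],I[170,320],P[170,320])
m=np.zeros_like(V,bool); m[150:262,300:342]=True; m&=(V<90)&(z>.03)
rect(P,m,'handle'); p=P[m][:,:2]; u=np.linalg.svd(p-p.mean(0),full_matrices=False)[2][0]; print('mean',p.mean(0),'dir',np.degrees(np.arctan2(u[1],u[0])))
q=T[m]; print(np.percentile(q*1000,[2,50,98],axis=0))
```

```text
t 8.18 p [523.5 305.8 193. ] yaw_y -30.82 zdir [-0.001 -0.    -1.   ] F [ 0.   0.5 -0.4] w 0.597 g 0
[46 45 63] [0.53284836 0.31768947 0.04254272] [48 47 64] [0.54378918 0.3361112  0.04250181]
handle n 1939 c [529.  311.5] sz [79.4 12.8] ang -30.9 med z 42.7 max 45.1
mean [0.52980503 0.31327027] dir -120.76158160312276
[[-29.42188388  -4.55942176 148.81585575]
 [ 10.13783614   1.90782748 150.31235879]
 [ 46.94909701   7.87773942 152.35840606]]
```

Emit:
send_rows:
  commands:
    - [[0, 0, 0], [0.0024, 0.0014, -0.04], 0.6]
    - [[0, 0, 0], [0, 0, -0.05], 0.6]
    - [[0, 0, 0], [0, 0, -0.04], 0.6]
    - [[0, 0, 0], [0, 0, -0.03], 0.6]
    - [[0, 0, 0], [0, 0, -0.016], 0.6]
    - [[0, 0, 0], [0, 0, 0], 0.4]
    - [[0, 0, 0], [0, 0, 0], 0.1]
    - [[0, 0, 0], [0, 0, 0], 0]
    - [[0, 0, 0], [0, 0, 0], 0]
    - [[0, 0, 0], [0, 0, 0], 0]
  newtons: 90

```text
time: 9.48
position: [0.5267, 0.3088, 0.0188]
orientation: [0.869, 0.494, 0.001, 0.0]
contact_force: [-0.8, -1.5, 7.3]
gripper_width: 0.138
grasp_force: 88.8
```

Run:
```python
from h import *
s=state()
```

```text
t 9.47 p [526.7 308.8  18.8] yaw_y -30.76 zdir [ 0.002  0.001 -1.   ] F [-0.8 -1.5  7.3] w 0.138 g 89
```

Emit:
send_rows:
  commands:
    - [[0, 0, 0], [0, 0, 0.01], 0]
    - [[0, 0, 0], [0, 0, 0.02], 0]
    - [[0, 0, 0], [0, 0, 0.025], 0]
    - [[0, 0, 0], [0, 0, 0.025], 0]
    - [[0, 0, 2.5], [0.001, -0.01, 0.02], 0]
    - [[0, 0, 4.5], [0.001, -0.02, 0.01], 0]
    - [[0, 0, 4.5], [0.001, -0.025, 0], 0]
    - [[0, 0, 4.5], [0.001, -0.025, 0], 0]
    - [[0, 0, 4.5], [0.001, -0.025, 0], 0]
    - [[0, 0, 4.5], [0.001, -0.024, 0], 0]

```text
time: 10.72
position: [0.5317, 0.1786, 0.1279]
orientation: [0.741, 0.672, 0.0, -0.0]
contact_force: [-0.6, -0.4, -2.0]
gripper_width: 0.141
grasp_force: 88.0
```

Emit:
send_rows:
  commands:
    - [[0, 0, 3.3], [0.001, -0.02, 0], 0]
    - [[0, 0, 1], [0.001, -0.01, 0], 0]
    - [[0, 0, 0], [0, -0.004, 0], 0]
    - [[0, 0, 0], [0, 0, 0], 0]
    - [[0, 0, 0], [0, 0, 0], 0]

```text
time: 11.35
position: [0.5338, 0.1459, 0.1273]
orientation: [0.716, 0.698, -0.0, -0.0]
contact_force: [0.3, 0.1, -2.4]
gripper_width: 0.147
grasp_force: 88.1
```

Run:
```python
from h import *
s=state(); im,P=shot('top'); I=im['image']; z=P[...,2]
im2,P2=shot('wrist'); 
a=cv2.resize(I[150:300,200:360],None,fx=3,fy=3,interpolation=cv2.INTER_CUBIC); b=cv2.resize(im2['image'],(400,300))
c=np.zeros((450,880,3),np.uint8); c[:,:480]=a; c[:300,480:]=b; save('c2',cv2.resize(c,(800,409)))
V=im2['image'].max(-1); near=np.hypot(P2[...,0]-.533,P2[...,1]-.06)<.09
z2=P2[...,2]
T=tool(P2,s)
m=(T[...,2]>-.03)&(T[...,2]<.025)&(T[...,0]<-.02)&(T[...,0]>-.125)&(abs(T[...,1])<.028); q=T[m]*1000
print(m.sum(),np.percentile(q,[0.5,2,50,98,99.5],axis=0).round(1))
```

```text
t 11.35 p [533.8 145.9 127.3] yaw_y -1.45 zdir [-0.  0. -1.] F [ 0.3  0.1 -2.4] w 0.147 g 88
2574 [[-77.7  -9.3 -25.2]
 [-68.6  -8.9 -24.9]
 [-33.9   0.8 -23.7]
 [-20.5  10.8   4.4]
 [-20.1  11.2  13. ]]
```

View pics/c2.png

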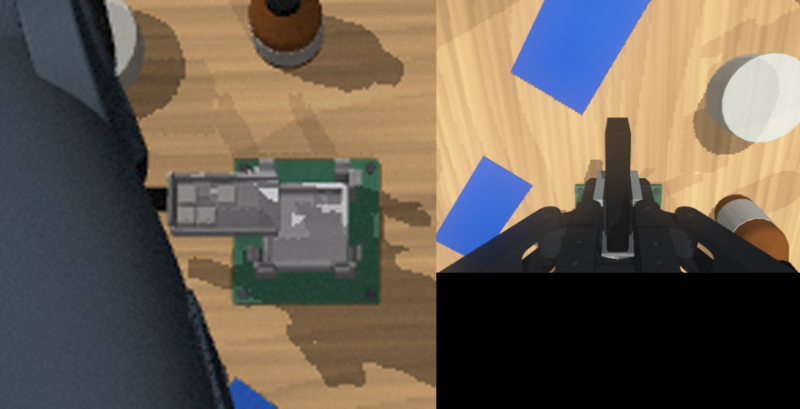

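The crop shows the level scoop over the nest's left half with four or more cubes at the back of the pan. I'll measure its centreline and lip from depth.

Run:
```python
from h import *
s=state(); im,P=shot('top'); z=P[...,2]; Rm=R.from_quat(s['orientation']).as_matrix()
T=tool(P,s)
m=(P[...,1]<.125)&(P[...,1]>-.02)&(abs(P[...,0]-.531)<.05)&(z>.095)&(z<.16)
q=T[m]*1000; print(m.sum(),np.percentile(q,[.5,2,50,98,99.5],axis=0).round(1))
for a,b in((-110,-95),(-95,-80),(-80,-60),(-60,-40)):
    k=(q[:,0]>a)&(q[:,0]<b); print(a,b,k.sum(),np.percentile(q[k][:,1],[1,99]).round(1),np.percentile(q[k][:,2],[2,50,98]).round(1))
g=np.array([.5313,.0206,0]);
```

```text
t 11.45 p [533.8 145.9 127.2] yaw_y -1.44 zdir [-0.  0. -1.] F [ 0.4 -0.2 -1.6] w 0.143 g 88
1027 [[-109.4  -21.1  -26.5]
 [-107.8  -20.9  -24.3]
 [ -69.9    0.3    7.5]
 [ -30.    19.3   16.3]
 [ -26.4   19.7   17.5]]
-110 -95 184 [-21.1  19.4] [-6.7 10.3 15. ]
-95 -80 192 [-20.9  19.5] [-7.5 12.6 17.3]
-80 -60 262 [-20.9  19.6] [-7.8  9.6 16.6]
-60 -40 259 [-21.   19.6] [-7.8  2.9 15.7]
```

Emit:
send_rows:
  commands:
    - [[5, -0.13, 0], [0.0005, -0.0015, 0.003], 0]
    - [[5, -0.13, 0], [0, -0.002, 0.003], 0]
    - [[5, -0.13, 0], [0, -0.003, 0.003], 0]
    - [[5, -0.13, 0], [0, -0.0037, 0.003], 0]
    - [[5, -0.13, 0], [0, -0.0043, 0.003], 0]
    - [[5, -0.13, 0], [0, -0.005, 0.003], 0]
    - [[0, 0, 0], [0, 0, 0], 0]
    - [[0, 0, 0], [0, 0, 0], 0]

```text
time: 12.5
position: [0.5345, 0.1259, 0.1452]
orientation: [0.692, 0.674, 0.185, -0.18]
contact_force: [0.2, -0.1, -2.3]
gripper_width: 0.147
grasp_force: 88.1
```

```bash
cat > lk.py <<'E'
from h import *
import sys
s=state(); im,P=shot('top'); T=tool(P,s)
z=P[...,2]
m=(P[...,1]<.14)&(P[...,1]>-.02)&(abs(P[...,0]-.531)<.05)&(z>.04)&(z<.18)&(T[...,0]<-30)
I=im['image']; a=cv2.resize(I[180:280,240:370],None,fx=3,fy=3,interpolation=cv2.INTER_CUBIC)
im2=robot.get_image('scene')['image']; b=cv2.resize(im2[190:290,270:400],None,fx=3,fy=3,interpolation=cv2.INTER_CUBIC)
save(sys.argv[1],np.hstack([a,b]))
E
python3 lk.py c3
```

```text
t 12.50 p [534.5 125.9 145.2] yaw_y -1.47 zdir [ 0.013  0.499 -0.867] F [ 0.2 -0.1 -2.3] w 0.147 g 88
```

View pics/c3.png

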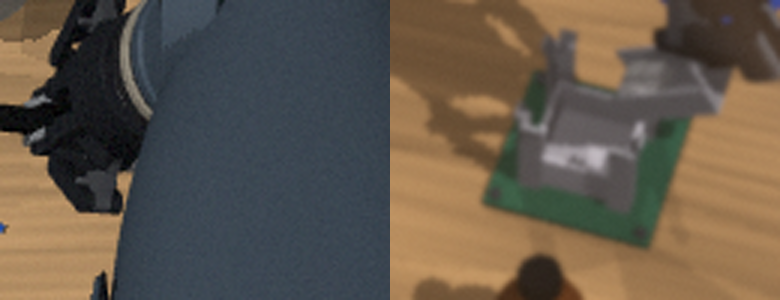

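The scene half shows the lip over the jar with no cubes out yet. The top view is blocked by the arm. I'll keep tipping slowly.

Emit:
send_rows:
  commands:
    - [[2.5, -0.06, 0], [-0.0005, -0.003, 0.0008], 0]
    - [[2.5, -0.06, 0], [-0.0002, -0.003, 0.0008], 0]
    - [[2.5, -0.06, 0], [-0.0002, -0.0032, 0.0008], 0]
    - [[2.5, -0.06, 0], [-0.0002, -0.0032, 0.0006], 0]
    - [[2.5, -0.06, 0], [-0.0002, -0.0035, 0.001], 0]
    - [[2.5, -0.06, 0], [-0.0002, -0.0036, 0.001], 0]
    - [[2.5, -0.06, 0], [-0.0002, -0.0038, 0.001], 0]
    - [[2.5, -0.06, 0], [-0.0002, -0.0038, 0.001], 0]
    - [[0, 0, 0], [0, 0, 0], 0]
    - [[0, 0, 0], [0, 0, 0], 0]

```text
time: 13.85
position: [0.5325, 0.0992, 0.1524]
orientation: [0.649, 0.633, 0.302, -0.295]
contact_force: [0.3, -0.1, -1.8]
gripper_width: 0.148
grasp_force: 88.3
```

```bash
cat > lk.py <<'E'
from h import *
import sys
s=state(); im,P=shot('scene'); I=im['image']; z=P[...,2]; np.save('sc.npy',P)
save(sys.argv[1],cv2.resize(I[170:310,240:420],None,fx=4,fy=4,interpolation=cv2.INTER_CUBIC))
E
python3 lk.py c4
```

```text
t 13.85 p [532.5  99.2 152.4] yaw_y -1.41 zdir [ 0.019  0.765 -0.644] F [ 0.3 -0.1 -1.8] w 0.148 g 88
```

View pics/c4.png

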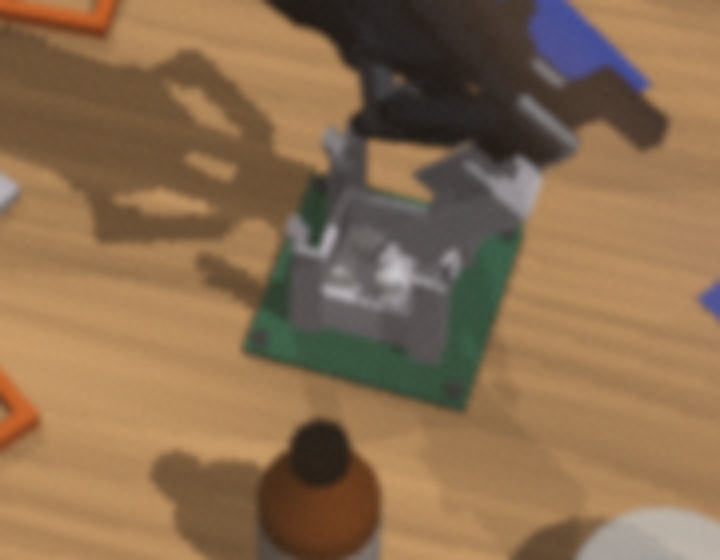

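Cubes are now in the jar (about (370,270) in the crop) and none are spilled. I'll tip further so the scoop empties fully.

Emit:
send_rows:
  commands:
    - [[4, -0.1, 0], [-0.0002, -0.0064, 0.0025], 0]
    - [[4, -0.1, 0], [-0.0002, -0.0066, 0.003], 0]
    - [[4, -0.1, 0], [-0.0002, -0.0068, 0.0035], 0]
    - [[4, -0.1, 0], [-0.0002, -0.007, 0.004], 0]
    - [[0, 0, 0], [0, 0, 0], 0]
    - [[0, 0, 0], [0, 0, 0], 0]
    - [[0, 0, 0], [0, 0, 0], 0]
    - [[0, 0, 0], [0, 0, 0], 0]

```text
time: 14.9
position: [0.5316, 0.0724, 0.1658]
orientation: [0.6, 0.586, 0.39, -0.38]
contact_force: [-0.0, -0.3, -1.4]
gripper_width: 0.142
grasp_force: 88.4
```

```bash
python3 lk.py c5
```

```text
t 14.90 p [531.6  72.4 165.8] yaw_y -1.41 zdir [ 0.023  0.913 -0.407] F [-0.  -0.3 -1.4] w 0.142 g 88
```

Emit:
send_rows:
  commands:
    - [[-2, 0.05, 0], [0, 0.005, 0.02], 0]
    - [[-8, 0.2, 0], [0.0003, 0.011, 0.005], 0]
    - [[-8, 0.2, 0], [0.0003, 0.011, 0], 0]
    - [[-8, 0.2, 0], [0.0003, 0.011, 0], 0]
    - [[-8, 0.2, 0], [0.0003, 0.011, 0], 0]
    - [[-8, 0.2, 0], [0.0003, 0.011, 0], 0]
    - [[-8, 0.2, 0], [0.0003, 0.011, 0], 0]
    - [[-8, 0.2, 0], [0.0003, 0.011, 0], 0]
    - [[-8, 0.2, 0], [0.0003, 0.011, 0], 0]
    - [[0, 0, 0], [0, 0, 0], 0]

```text
time: 16.2
position: [0.5337, 0.1677, 0.1904]
orientation: [0.715, 0.7, 0.0, 0.0]
contact_force: [-0.6, 0.0, -1.1]
gripper_width: 0.146
grasp_force: 88.1
```

Emit:
send_rows:
  commands:
    - [[0, 0, -4.9], [-0.001, 0.025, -0.01], 0]
    - [[0, 0, -4.9], [-0.001, 0.025, -0.02], 0]
    - [[0, 0, -4.9], [-0.001, 0.025, -0.02], 0]
    - [[0, 0, -4.9], [-0.001, 0.025, -0.02], 0]
    - [[0, 0, -4.9], [-0.001, 0.025, -0.02], 0]
    - [[0, 0, -4.8], [-0.001, 0.025, -0.02], 0]
    - [[0, 0, 0], [0, 0, 0], 0]
    - [[0, 0, 0], [0, 0, 0], 0]

```text
time: 17.2
position: [0.5281, 0.314, 0.0806]
orientation: [0.869, 0.494, -0.0, -0.0]
contact_force: [-0.1, -0.5, -1.4]
gripper_width: 0.142
grasp_force: 88.1
```

Run:
```python
from h import *
s=state(); 
im,P=shot('wrist'); save('w6',im['image']); T=tool(P,s)
im,P=shot('top'); z=P[...,2]; I=im['image']; a=I[180:280,160:370]; save('c6',cv2.resize(a,None,fx=3.8,fy=3.8,interpolation=cv2.INTER_CUBIC))
```

```text
t 17.20 p [528.1 314.   80.6] yaw_y -30.74 zdir [-0.  0. -1.] F [-0.1 -0.5 -1.4] w 0.142 g 88
```

View pics/c6.png

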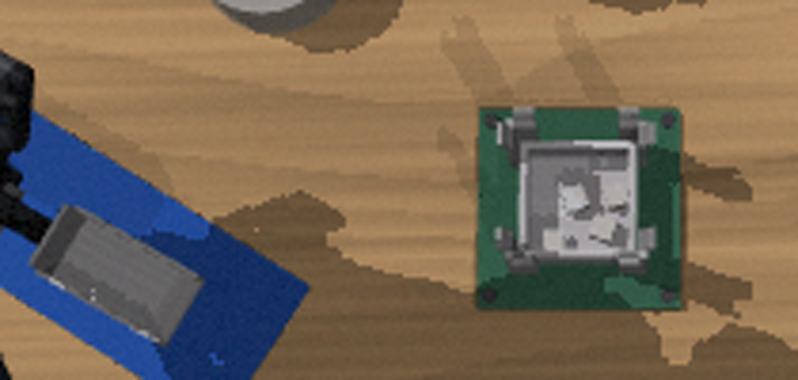

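The scoop is empty, the cubes are in the jar at (590,215), and none are outside. Setting the scoop back down.

Emit:
send_rows:
  commands:
    - [[0, 0, 0], [-0.0014, -0.0052, -0.02], 0]
    - [[0, 0, 0], [0, 0, -0.02], 0]
    - [[0, 0, 0], [0, 0, -0.013], 0]
    - [[0, 0, 0], [0, 0, -0.006], 0]
    - [[0, 0, 0], [0, 0, -0.0025], 0]
    - [[0, 0, 0], [0, 0, 0], 0]

```text
time: 18.05
position: [0.5269, 0.3099, 0.0192]
orientation: [0.869, 0.494, 0.0, 0.0]
contact_force: [0.0, -0.3, -1.1]
gripper_width: 0.146
grasp_force: 88.2
```

Emit:
send_rows:
  commands:
    - [[0, 0, 0], [0, 0, -0.0006], 0]
    - [[0, 0, 0], [0, 0, 0], 0.2]
    - [[0, 0, 0], [0, 0, 0], 0.4]
    - [[0, 0, 0], [0, 0, 0], 0.5]
    - [[0, 0, 0], [0, 0, 0], 0.5]
    - [[0, 0, 0], [0, 0, 0.04], 0.5]
    - [[0, 0, 0], [0, 0, 0.05], 0.6]
    - [[0, 0, 0], [0, 0, 0.05], 0.8]
    - [[0, 0, 0], [0, 0, 0.04], 1]
    - [[0, 0, 0], [0, 0, 0], 1]

```text
time: 19.3
position: [0.5281, 0.3106, 0.2018]
orientation: [0.869, 0.494, 0.003, 0.0]
contact_force: [0.5, -0.2, 0.2]
gripper_width: 1.0
grasp_force: 0.0
```

Run:
```python
from h import *
s=state(); im,P=shot('top'); save('top2',im['image']); z=P[...,2]; I=im['image']
H,S,V=cv2.split(cv2.cvtColor(I,cv2.COLOR_RGB2HSV))
m=big(box((V<50)&(z>.03)&(z<.055),140,210,215,262)); rect(P,m,'handle')
for n,b in dict(spA=(370,145,425,200),spB=(470,180,520,225),spC=(395,275,445,325)).items(): rect(P,big(box((H<14)&(S>190)&(V>90),*b)),n)
rect(P,big(box(z>0.004,400,200,450,250)),'cover')
near=(np.hypot(P[...,0]-.531,P[...,1]-.021)<.045)
rect(P,big(near&(z>.029)&(z<.04)),'jarrim')
im,P=shot('wrist'); save('w7',im['image']); I=im['image']; z=P[...,2]; V=I.max(-1); T=tool(P,s)
m=(V<90)&(abs(T[...,1])<.02)&(abs(T[...,0])<.09)&(z>.03)&(z<.06); q=P[m]; print('handle z',np.percentile(q[:,2],[2,50,98]))
t=T[m]; A=np.c_[t[:,0],t[:,1],np.ones(len(t))]; print('slope',np.linalg.lstsq(A,q[:,2],rcond=None)[0])
m=(T[...,2]>.1)&(abs(T[...,1])<.015)&(T[...,0]<-.045)&(T[...,0]>-.09)&(V>90); print('pan floor',np.percentile(P[m][:,2],[5,50,95]))
```

```text
t 19.30 p [528.1 310.6 201.8] yaw_y -30.76 zdir [ 0.005  0.003 -1.   ] F [ 0.5 -0.2  0.2] w 1.000 g 0
handle n 260 c [527.4 311.8] sz [77.  13.7] ang -30.9 med z 42.6 max 47.6
spA n 363 c [ 655.2 -156.7] sz [61.  62.4] ang -35.3 med z 10.2 max 16.7
spB n 273 c [ 564.4 -376.9] sz [58.8 63.6] ang 13.0 med z 10.2 max 16.5
spC n 388 c [ 389.9 -194.5] sz [61.  62.2] ang 3.2 med z 10.4 max 17.6
cover n 892 c [ 543.4 -208.8] sz [65.7 65.1] ang -19.5 med z 8.6 max 29.6
jarrim n 195 c [535.   20.7] sz [62.4 61.6] ang -1.5 med z 33.8 max 39.5
handle z [0.0405763  0.04265007 0.04417206]
slope [-0.00800002 -0.01921298  0.04259708]
pan floor [0.00470142 0.00585117 0.00698028]
```

The scoop sits level on the mat. Spacer B was knocked aside to about (564,-377), so I'll re-measure it later. Going to spacer C.

Emit:
send_rows:
  commands:
    - [[0, 0, 3.4], [-0.0138, -0.0505, -0.003], 1]
    - [[0, 0, 3.4], [-0.0138, -0.0505, -0.003], 1]
    - [[0, 0, 3.4], [-0.0138, -0.0505, -0.003], 1]
    - [[0, 0, 3.4], [-0.0138, -0.0505, -0.003], 1]
    - [[0, 0, 3.4], [-0.0138, -0.0505, -0.003], 1]
    - [[0, 0, 3.4], [-0.0138, -0.0505, -0.003], 1]
    - [[0, 0, 3.4], [-0.0138, -0.0505, -0.003], 1]
    - [[0, 0, 3.4], [-0.0138, -0.0505, -0.003], 1]
    - [[0, 0, 3.5], [-0.0138, -0.0505, -0.003], 1]
    - [[0, 0, 3.5], [-0.0138, -0.0505, -0.003], 1]

```text
time: 20.65
position: [0.3872, -0.1964, 0.1668]
orientation: [0.685, 0.729, -0.0, -0.001]
contact_force: [0.4, -0.7, -0.2]
gripper_width: 1.0
grasp_force: 0.0
```

Emit:
send_rows:
  commands:
    - [[0, 0, 0], [0, 0, 0], 1]
    - [[0, 0, 0], [0, 0, 0], 1]
    - [[0, 0, 0], [0, 0, 0], 1]

```text
time: 21.02
position: [0.3887, -0.1942, 0.1678]
orientation: [0.685, 0.728, 0.0, -0.0]
contact_force: [0.2, -0.1, 0.4]
gripper_width: 0.999
grasp_force: 0.0
```

```bash
cat > sp.py <<'E'
from h import *
s=state(); im,P=shot('wrist'); save('sp%d'%int(s['time']*100),im['image']); z=P[...,2]; I=im['image']; T=tool(P,s)
H,S,V=cv2.split(cv2.cvtColor(I,cv2.COLOR_RGB2HSV))
m=(H<14)&(S>170)&(V>70)&(z>.006)&(z<.015)&(abs(T[...,0])<.085)&(abs(T[...,1])<.08)&(T[...,2]>.03)
c,a=rect(P,big(m),'spacer'); rect(T,big(m),'spacer in tool')
E
python3 sp.py
```

```text
t 21.02 p [ 388.7 -194.2  167.8] yaw_y 3.51 zdir [-0.001  0.001 -1.   ] F [ 0.2 -0.1  0.4] w 0.999 g 0
spacer n 3128 c [ 391.3 -194.9] sz [61.6 61.7] ang 3.5 med z 10.8 max 13.2
spacer in tool n 3128 c [-0.9  2.7] sz [61.7 61.6] ang 0.0 med z 157.0 max 161.7
```

Emit:
send_rows:
  commands:
    - [[0, 0, 0], [0.002, -0.0008, -0.05], 1]
    - [[0, 0, 0], [0, 0, -0.05], 1]
    - [[0, 0, 0], [0, 0, -0.04], 1]
    - [[0, 0, 0], [0, 0, -0.02], 1]
    - [[0, 0, 0], [0, 0, -0.01], 1]
    - [[0, 0, 0], [0, 0, 0], 1]
    - [[0, 0, 0], [0, 0, 0], 1]
  newtons: 40

```text
time: 21.95
position: [0.3914, -0.1962, -0.001]
orientation: [0.685, 0.728, 0.0, 0.001]
contact_force: [-0.2, 0.7, -0.0]
gripper_width: 0.997
grasp_force: 0.0
```

Emit:
send_rows:
  commands:
    - [[0, 0, 0], [0, 0, -0.005], 1]
    - [[0, 0, 0], [0, 0, 0], 0.85]
    - [[0, 0, 0], [0, 0, 0], 0.6]
    - [[0, 0, 0], [0, 0, 0], 0.6]
    - [[0, 0, 0], [0, 0, 0], 0.6]
    - [[0, 0, 0], [0, 0, 0], 0.6]

```text
time: 22.7
position: [0.3918, -0.1961, -0.0053]
orientation: [0.686, 0.728, 0.001, 0.001]
contact_force: [-0.4, 4.1, 22.4]
gripper_width: 0.71
grasp_force: 50.7
```

```bash
cat > held.py <<'E'
from h import *
s=state(); im,P=shot('wrist'); I=im['image']; T=tool(P,s); z=T[...,2]
H,S,V=cv2.split(cv2.cvtColor(I,cv2.COLOR_RGB2HSV))
m=(H<16)&(S>150)&(V>70)&(abs(T[...,1])<.036)&(T[...,0]<.045)&(z<.01)&(z>-.04)
q=T[m]*1000; print(len(q),'z',np.percentile(q[:,2],[2,20,50,80]).round(1)); zt=np.percentile(q[:,2],30)
q=q[abs(q[:,2]-zt)<2.5]; print('x',np.percentile(q[:,0],[0.5,99.5]).round(1),'y',np.percentile(q[:,1],[0.5,99.5]).round(1))
print('centre x',np.percentile(q[:,0],[0.5,99.5]).mean().round(1))
E
python3 held.py
```

```text
t 22.70 p [ 391.8 -196.1   -5.3] yaw_y 3.44 zdir [ 0.003 -0.    -1.   ] F [-0.4  4.1 22.4] w 0.710 g 51
17537 z [-17.3 -16.6 -16.  -13.7]
x [-30.   32.3] y [-29.8  31.7]
centre x 1.2
```

Emit:
send_rows:
  commands:
    - [[0, 0, 0], [0, 0, 0.03], 0.6]
    - [[0, 0, 0], [0, 0, 0.05], 0.6]
    - [[0, 0, 0], [0, 0, 0.04], 0.6]
    - [[0, 0, -1], [0.0233, 0.0359, 0], 0.6]
    - [[0, 0, -1], [0.0233, 0.0359, 0], 0.6]
    - [[0, 0, -1], [0.0233, 0.0359, 0], 0.6]
    - [[0, 0, -1], [0.0233, 0.0359, 0], 0.6]
    - [[0, 0, -1], [0.0233, 0.0359, 0], 0.6]
    - [[0, 0, 0], [0.0232, 0.036, 0], 0.6]
    - [[0, 0, 0], [0, 0, 0], 0.6]

```text
time: 24.0
position: [0.5317, 0.0216, 0.113]
orientation: [0.716, 0.698, 0.0, 0.0]
contact_force: [-0.7, -0.3, -0.7]
gripper_width: 0.711
grasp_force: 45.9
```

Emit:
send_rows:
  commands:
    - [[0, 0, 0], [0, 0, 0], 0.6]
    - [[0, 0, 0], [0, 0, 0], 0.6]

```text
time: 24.25
position: [0.5297, 0.0186, 0.1132]
orientation: [0.717, 0.697, -0.0, -0.0]
contact_force: [-0.2, 0.8, -0.1]
gripper_width: 0.708
grasp_force: 45.9
```

```bash
python3 held.py
```

```text
t 24.25 p [529.7  18.6 113.2] yaw_y -1.62 zdir [-0. -0. -1.] F [-0.2  0.8 -0.1] w 0.708 g 46
17108 z [-17.2 -16.4 -15.9 -13.9]
x [-29.8  32.4] y [-29.7  31.6]
centre x 1.3
```

Emit:
send_rows:
  commands:
    - [[0, 0, 0.1], [0.0015, 0.0007, -0.02], 0.6]
    - [[0, 0, 0], [0, 0, -0.02], 0.6]
    - [[0, 0, 0], [0, 0, 0], 0.6]
    - [[0, 0, 0], [0, 0, 0], 0.6]

```text
time: 24.8
position: [0.532, 0.0197, 0.0739]
orientation: [0.716, 0.698, 0.0, 0.0]
contact_force: [0.6, -0.2, 0.0]
gripper_width: 0.71
grasp_force: 45.9
```

Emit:
send_rows:
  commands:
    - [[0, 0, 0], [0, 0, -0.015], 0.6]
    - [[0, 0, 0], [0, 0, -0.012], 0.6]
    - [[0, 0, 0], [0, 0, -0.01], 0.6]
    - [[0, 0, 0], [0, 0, -0.005], 0.6]
    - [[0, 0, 0], [0, 0, 0], 0.6]

```text
time: 25.42
position: [0.5316, 0.0202, 0.0307]
orientation: [0.716, 0.698, -0.0, -0.0]
contact_force: [-0.5, 0.7, -0.9]
gripper_width: 0.716
grasp_force: 46.5
```

Emit:
send_rows:
  commands:
    - [[0, 0, 0], [0, 0, -0.0012], 0.6]
    - [[0, 0, 0], [0, 0, 0], 0.6]
    - [[0, 0, 0], [0, 0, 0], 0.9]
    - [[0, 0, 0], [0, 0, 0], 0.9]
    - [[0, 0, 0], [0, 0, 0], 0.9]
    - [[0, 0, 0], [0, 0, 0.03], 0.9]
    - [[0, 0, 0], [0, 0, 0.05], 0.9]
    - [[0, 0, 0], [0, 0, 0.05], 0.9]
    - [[0, 0, 0], [0, 0, 0.02], 1]
    - [[0, 0, 0], [0, 0, 0], 1]

```text
time: 26.68
position: [0.5328, 0.0202, 0.1815]
orientation: [0.716, 0.698, 0.001, 0.001]
contact_force: [0.7, 0.2, 0.4]
gripper_width: 1.0
grasp_force: 0.0
```

```bash
cat > stk.py <<'E'
from h import *
import sys
s=state(); im,P=shot('wrist'); save('st%d'%int(s['time']*100),im['image']); I=im['image']; z=P[...,2]
H,S,V=cv2.split(cv2.cvtColor(I,cv2.COLOR_RGB2HSV)); near=(np.hypot(P[...,0]-.531,P[...,1]-.021)<.046)
zt=float(sys.argv[1])
m=big((H<16)&(S>150)&near&(abs(z-zt)<.004)); rect(P,m,'top spacer')
q=P[m]; A=np.c_[q[:,:2]-q[:,:2].mean(0),np.ones(len(q))]; print('slope',np.linalg.lstsq(A,q[:,2],rcond=None)[0].round(3))
near=(np.hypot(P[...,0]-.531,P[...,1]-.021)<.07); rect(P,near&(z>.067)&(z<.09),'posts')
E
python3 stk.py .044
```

```text
t 26.68 p [532.8  20.2 181.5] yaw_y -1.46 zdir [ 0.003  0.    -1.   ] F [0.7 0.2 0.4] w 1.000 g 0
top spacer n 3372 c [532.8  21.5] sz [62.  62.1] ang -1.3 med z 44.8 max 47.1
slope [-0.001  0.001  0.045]
posts n 2191 c [532.3  20.1] sz [80.9 81.2] ang -1.5 med z 74.2 max 80.0
```

Emit:
send_rows:
  commands:
    - [[0, 0, -6.8], [0.0247, -0.0354, -0.002], 1]
    - [[0, 0, -6.8], [0.0247, -0.0354, -0.002], 1]
    - [[0, 0, -6.8], [0.0247, -0.0354, -0.002], 1]
    - [[0, 0, -6.8], [0.0247, -0.0354, -0.002], 1]
    - [[0, 0, -6.8], [0.0247, -0.0354, -0.002], 1]
    - [[0, 0, 0], [0, 0, 0], 1]
    - [[0, 0, 0], [0, 0, 0], 1]
    - [[0, 0, 0], [0, 0, 0], 1]

```text
time: 27.72
position: [0.6547, -0.1559, 0.1696]
orientation: [0.889, 0.459, -0.0, -0.0]
contact_force: [-0.6, 0.0, -0.3]
gripper_width: 0.999
grasp_force: 0.0
```

```bash
python3 sp.py
```

```text
t 27.73 p [ 654.7 -155.9  169.6] yaw_y -35.37 zdir [-0.001  0.    -1.   ] F [-0.6  0.  -0.3] w 0.999 g 0
spacer n 3065 c [ 657.4 -157.7] sz [62.4 61.4] ang -35.3 med z 10.8 max 13.8
spacer in tool n 3065 c [0.2 3.4] sz [61.4 62.4] ang -0.1 med z 158.8 max 163.6
```

Emit:
send_rows:
  commands:
    - [[0, 0, 0], [0.0023, -0.0014, -0.05], 1]
    - [[0, 0, 0], [0, 0, -0.05], 1]
    - [[0, 0, 0], [0, 0, -0.04], 1]
    - [[0, 0, 0], [0, 0, -0.02], 1]
    - [[0, 0, 0], [0, 0, -0.009], 1]
    - [[0, 0, 0], [0, 0, 0], 1]
    - [[0, 0, 0], [0, 0, 0], 1]

```text
time: 28.65
position: [0.6584, -0.1583, 0.0023]
orientation: [0.889, 0.458, 0.001, 0.001]
contact_force: [0.3, -0.4, -0.0]
gripper_width: 1.001
grasp_force: 0.0
```

Emit:
send_rows:
  commands:
    - [[0, 0, 0], [0, 0, -0.006], 1]
    - [[0, 0, 0], [0, 0, 0], 0.85]
    - [[0, 0, 0], [0, 0, 0], 0.6]
    - [[0, 0, 0], [0, 0, 0], 0.6]
    - [[0, 0, 0], [0, 0, 0], 0.6]
    - [[0, 0, 0], [0, 0, 0], 0.6]

```text
time: 29.4
position: [0.6579, -0.1583, -0.0047]
orientation: [0.889, 0.458, 0.0, 0.0]
contact_force: [0.1, -0.1, 5.4]
gripper_width: 0.711
grasp_force: 44.1
```

```bash
python3 held.py
```

```text
t 29.40 p [ 657.9 -158.3   -4.7] yaw_y -35.47 zdir [ 0.001 -0.    -1.   ] F [ 0.1 -0.1  5.4] w 0.711 g 44
17238 z [-16.5 -15.8 -15.2 -12.6]
x [-30.5  31.6] y [-29.6  31.8]
centre x 0.6
```

Emit:
send_rows:
  commands:
    - [[0, 0, 0], [0, 0, 0.03], 0.6]
    - [[0, 0, 0], [0, 0, 0.05], 0.6]
    - [[0, 0, 0], [0, 0, 0.045], 0.6]
    - [[0, 0, 6.8], [-0.0253, 0.0357, 0], 0.6]
    - [[0, 0, 6.8], [-0.0253, 0.0357, 0], 0.6]
    - [[0, 0, 6.8], [-0.0253, 0.0357, 0], 0.6]
    - [[0, 0, 6.8], [-0.0253, 0.0357, 0], 0.6]
    - [[0, 0, 6.8], [-0.0253, 0.0357, 0], 0.6]
    - [[0, 0, 0], [0, 0, 0], 0.6]
    - [[0, 0, 0], [0, 0, 0], 0.6]

```text
time: 30.7
position: [0.5315, 0.0202, 0.12]
orientation: [0.716, 0.698, 0.0, 0.0]
contact_force: [1.1, 0.5, -0.6]
gripper_width: 0.712
grasp_force: 43.7
```

Emit:
send_rows:
  commands:
    - [[0, 0, 0], [0, 0, 0], 0.6]

```text
time: 30.82
position: [0.5318, 0.0196, 0.1198]
orientation: [0.717, 0.697, 0.0, 0.0]
contact_force: [0.1, -0.1, -0.6]
gripper_width: 0.714
grasp_force: 43.7
```

```bash
python3 held.py
```

```text
t 30.82 p [531.8  19.6 119.8] yaw_y -1.55 zdir [ 0. -0. -1.] F [ 0.1 -0.1 -0.6] w 0.714 g 44
16972 z [-16.6 -15.8 -15.2 -13.1]
x [-31.2  31. ] y [-29.7  31.6]
centre x -0.1
```

Emit:
send_rows:
  commands:
    - [[0, 0, 0], [-0.0003, 0.0006, -0.025], 0.6]
    - [[0, 0, 0], [0, 0, -0.02], 0.6]
    - [[0, 0, 0], [0, 0, -0.012], 0.6]
    - [[0, 0, 0], [0, 0, -0.01], 0.6]
    - [[0, 0, 0], [0, 0, -0.007], 0.6]
    - [[0, 0, 0], [0, 0, -0.004], 0.6]
    - [[0, 0, 0], [0, 0, 0], 0.6]
    - [[0, 0, 0], [0, 0, 0], 0.6]

```text
time: 31.88
position: [0.5311, 0.0209, 0.0424]
orientation: [0.716, 0.698, 0.0, 0.0]
contact_force: [0.4, 0.3, -0.0]
gripper_width: 0.707
grasp_force: 43.7
```

Emit:
send_rows:
  commands:
    - [[0, 0, 0], [0, 0, -0.0025], 0.6]
    - [[0, 0, 0], [0, 0, 0], 0.6]
    - [[0, 0, 0], [0, 0, 0], 0.9]
    - [[0, 0, 0], [0, 0, 0], 0.9]
    - [[0, 0, 0], [0, 0, 0], 0.9]
    - [[0, 0, 0], [0, 0, 0.03], 0.9]
    - [[0, 0, 0], [0, 0, 0.05], 0.9]
    - [[0, 0, 0], [0, 0, 0.05], 0.9]
    - [[0, 0, 0], [0, 0, 0.01], 1]
    - [[0, 0, 0], [0, 0, 0], 1]

```text
time: 33.12
position: [0.5311, 0.0208, 0.1797]
orientation: [0.716, 0.698, 0.0, 0.0]
contact_force: [0.6, 0.3, -0.4]
gripper_width: 0.997
grasp_force: 0.0
```

```bash
python3 stk.py .054
python3 - <<'E'
from h import *
im,P=shot('top'); save('top3',im['image']); z=P[...,2]
H,S,V=cv2.split(cv2.cvtColor(im['image'],cv2.COLOR_RGB2HSV))
rect(P,big(box((H<14)&(S>190)&(V>90),450,170,560,250)),'spB'); rect(P,big(box(z>0.004,395,190,455,255)),'cover')
E
```

```text
t 33.12 p [531.1  20.8 179.7] yaw_y -1.46 zdir [ 0.001  0.    -1.   ] F [ 0.6  0.3 -0.4] w 0.997 g 0
top spacer n 3839 c [531.6  20.8] sz [62.3 62.2] ang -1.3 med z 54.8 max 57.5
slope [0.001 0.001 0.055]
posts n 2206 c [532.3  20. ] sz [80.4 81.1] ang -1.3 med z 74.1 max 79.4
spB n 443 c [ 563.  -377.5] sz [61.5 63.7] ang 14.3 med z 9.8 max 17.6
cover n 903 c [ 542.2 -210.7] sz [68.1 69.4] ang -24.0 med z 8.6 max 29.1
```

Emit:
send_rows:
  commands:
    - [[0, 0, 1.96], [0.004, -0.0498, 0], 1]
    - [[0, 0, 1.96], [0.004, -0.0498, 0], 1]
    - [[0, 0, 1.96], [0.004, -0.0498, -0.002], 1]
    - [[0, 0, 1.96], [0.004, -0.0498, -0.002], 1]
    - [[0, 0, 1.96], [0.004, -0.0498, -0.002], 1]
    - [[0, 0, 1.96], [0.004, -0.0498, -0.002], 1]
    - [[0, 0, 1.96], [0.004, -0.0498, -0.002], 1]
    - [[0, 0, 1.96], [0.004, -0.0498, 0], 1]
    - [[0, 0, 0], [0, 0, 0], 1]
    - [[0, 0, 0], [0, 0, 0], 1]

```text
time: 34.48
position: [0.5621, -0.377, 0.1676]
orientation: [0.614, 0.789, 0.0, -0.002]
contact_force: [0.3, -0.1, -0.0]
gripper_width: 1.002
grasp_force: 0.0
```

Emit:
send_rows:
  commands:
    - [[0, 0, 0], [0, 0, 0], 1]

```text
time: 34.6
position: [0.5627, -0.3763, 0.169]
orientation: [0.614, 0.789, 0.0, -0.001]
contact_force: [0.8, -0.4, -0.1]
gripper_width: 0.996
grasp_force: 0.0
```

```bash
python3 sp.py
```

```text
t 34.60 p [ 562.7 -376.3  169. ] yaw_y 14.27 zdir [-0.001  0.001 -1.   ] F [ 0.8 -0.4 -0.1] w 0.996 g 0
spacer n 3112 c [ 564.7 -378.5] sz [61.6 62.5] ang 14.3 med z 10.8 max 13.8
spacer in tool n 3112 c [-2.8  1.5] sz [61.6 62.5] ang -0.1 med z 158.2 max 163.0
```

Emit:
send_rows:
  commands:
    - [[0, 0, 0], [0.0015, -0.0025, -0.05], 1]
    - [[0, 0, 0], [0, 0, -0.05], 1]
    - [[0, 0, 0], [0, 0, -0.04], 1]
    - [[0, 0, 0], [0, 0, -0.02], 1]
    - [[0, 0, 0], [0, 0, -0.009], 1]
    - [[0, 0, 0], [0, 0, 0], 1]
    - [[0, 0, 0], [0, 0, 0], 1]

```text
time: 35.52
position: [0.5651, -0.3803, 0.0018]
orientation: [0.614, 0.789, 0.0, 0.001]
contact_force: [-0.6, -0.2, 0.4]
gripper_width: 0.999
grasp_force: 0.0
```

Emit:
send_rows:
  commands:
    - [[0, 0, 0], [0, 0, -0.0055], 1]
    - [[0, 0, 0], [0, 0, 0], 0.85]
    - [[0, 0, 0], [0, 0, 0], 0.6]
    - [[0, 0, 0], [0, 0, 0], 0.6]
    - [[0, 0, 0], [0, 0, 0], 0.6]
    - [[0, 0, 0], [0, 0, 0], 0.6]

```text
time: 36.28
position: [0.5645, -0.3802, -0.0046]
orientation: [0.614, 0.789, 0.0, 0.0]
contact_force: [-0.9, 0.7, 5.8]
gripper_width: 0.713
grasp_force: 44.2
```

```bash
python3 held.py
```

```text
t 36.27 p [ 564.5 -380.2   -4.6] yaw_y 14.21 zdir [ 0.001 -0.    -1.   ] F [-0.9  0.7  5.8] w 0.713 g 44
17348 z [-16.5 -15.8 -15.2 -12.9]
x [-29.5  32.7] y [-30.1  31.5]
centre x 1.6
```

Emit:
send_rows:
  commands:
    - [[0, 0, 0], [0, 0, 0.03], 0.6]
    - [[0, 0, 0], [0, 0, 0.06], 0.6]
    - [[0, 0, -1.96], [-0.0041, 0.0499, 0.03], 0.6]
    - [[0, 0, -1.96], [-0.0041, 0.0499, 0.01], 0.6]
    - [[0, 0, -1.96], [-0.0041, 0.0499, 0], 0.6]
    - [[0, 0, -1.96], [-0.0041, 0.0499, 0], 0.6]
    - [[0, 0, -1.96], [-0.0041, 0.0499, 0], 0.6]
    - [[0, 0, -1.96], [-0.0041, 0.0499, 0], 0.6]
    - [[0, 0, -1.96], [-0.0042, 0.0499, 0], 0.6]
    - [[0, 0, -1.96], [-0.0042, 0.0499, 0], 0.6]

```text
time: 37.58
position: [0.5309, 0.0207, 0.1248]
orientation: [0.717, 0.698, 0.0, -0.0]
contact_force: [1.0, 0.2, -0.4]
gripper_width: 0.716
grasp_force: 43.6
```

Emit:
send_rows:
  commands:
    - [[0, 0, 0], [0, 0, 0], 0.6]
    - [[0, 0, 0], [0, 0, 0], 0.6]
    - [[0, 0, 0], [0, 0, 0], 0.6]

```text
time: 37.95
position: [0.5314, 0.0182, 0.1248]
orientation: [0.716, 0.698, -0.0, 0.0]
contact_force: [0.1, -0.3, -0.6]
gripper_width: 0.713
grasp_force: 43.6
```

```bash
python3 held.py
```

```text
t 37.95 p [531.4  18.2 124.8] yaw_y -1.52 zdir [-0. -0. -1.] F [ 0.1 -0.3 -0.6] w 0.713 g 44
17106 z [-16.5 -15.8 -15.2 -13.1]
x [-29.2  32.9] y [-29.7  31.7]
centre x 1.8
```

Emit:
send_rows:
  commands:
    - [[0, 0, 0], [0, 0.0006, -0.025], 0.6]
    - [[0, 0, 0], [0, 0, -0.02], 0.6]
    - [[0, 0, 0], [0, 0, -0.012], 0.6]
    - [[0, 0, 0], [0, 0, -0.01], 0.6]
    - [[0, 0, 0], [0, 0, -0.006], 0.6]
    - [[0, 0, 0], [0, 0, 0], 0.6]
    - [[0, 0, 0], [0, 0, 0], 0.6]

```text
time: 38.88
position: [0.5317, 0.0198, 0.0524]
orientation: [0.716, 0.698, 0.0, 0.0]
contact_force: [-0.4, 1.1, -0.8]
gripper_width: 0.711
grasp_force: 43.7
```

Emit:
send_rows:
  commands:
    - [[0, 0, 0], [0, 0, -0.0025], 0.6]
    - [[0, 0, 0], [0, 0, 0], 0.6]
    - [[0, 0, 0], [0, 0, 0], 0.9]
    - [[0, 0, 0], [0, 0, 0], 0.9]
    - [[0, 0, 0], [0, 0, 0], 0.9]
    - [[0, 0, 0], [0, 0, 0.03], 0.9]
    - [[0, 0, 0], [0, 0, 0.05], 0.9]
    - [[0, 0, 0], [0, 0, 0.05], 0.9]
    - [[0, 0, 0], [0, 0, 0], 1]
    - [[0, 0, 0], [0, 0, 0], 1]

```text
time: 40.12
position: [0.5311, 0.0197, 0.1791]
orientation: [0.716, 0.698, -0.0, -0.0]
contact_force: [-0.2, 0.1, -1.1]
gripper_width: 0.997
grasp_force: 0.0
```

```bash
python3 stk.py .064
python3 - <<'E'
from h import *
im,P=shot('top'); save('top4',im['image']); z=P[...,2]
m=big(box(z>0.004,395,190,455,255)); rect(P,m,'cover'); H,S,V=cv2.split(cv2.cvtColor(im['image'],cv2.COLOR_RGB2HSV))
rect(P,m&(z<.012),'plate')
print('orange left', [ (s[i].tolist(),c[i].round()) for n,l,s,c in [cv2.connectedComponentsWithStats(box((H<14)&(S>190)&(V>90),340,140,580,340).astype(np.uint8))] for i in range(1,n) if s[i][4]>60])
E
```

```text
t 40.12 p [531.1  19.7 179.1] yaw_y -1.47 zdir [-0. -0. -1.] F [-0.2  0.1 -1.1] w 0.997 g 0
top spacer n 4171 c [532.1  21.4] sz [62.4 62.1] ang -1.7 med z 64.7 max 67.5
slope [0.001 0.002 0.065]
posts n 2233 c [532.3  20. ] sz [80.9 81.1] ang -1.4 med z 74.1 max 80.0
cover n 893 c [ 543.6 -210.3] sz [63.8 67. ] ang -22.7 med z 8.5 max 29.2
plate n 754 c [ 543.7 -210.5] sz [63.7 66.9] ang -23.2 med z 8.1 max 12.0
orange left [([487, 304, 43, 36, 501], array([504., 323.]))]
```

Emit:
send_rows:
  commands:
    - [[0, 0, -4.1], [0.0025, -0.046, 0], 1]
    - [[0, 0, -4.1], [0.0025, -0.046, -0.002], 1]
    - [[0, 0, -4.1], [0.0025, -0.046, -0.003], 1]
    - [[0, 0, -4.1], [0.0025, -0.046, -0.003], 1]
    - [[0, 0, -4.1], [0.0025, -0.046, -0.002], 1]
    - [[0, 0, 0], [0, 0, 0], 1]
    - [[0, 0, 0], [0, 0, 0], 1]
    - [[0, 0, 0], [0, 0, 0], 1]

```text
time: 41.22
position: [0.5436, -0.2092, 0.1691]
orientation: [0.828, 0.56, -0.0, -0.0]
contact_force: [0.0, 0.5, -0.3]
gripper_width: 1.002
grasp_force: 0.0
```

Run:
```python
from h import *
s=state(); im,P=shot('wrist'); save('cov',im['image']); z=P[...,2]; T=tool(P,s)
reg=(abs(T[...,0])<.07)&(abs(T[...,1])<.06)&(T[...,2]>.03)
for lo,hi,n in((.0045,.0125,'plate'),(.02,.03,'knob')):
    m=big(reg&(z>lo)&(z<hi)); rect(P,m,n); rect(T,m,n+' tool')
```

```text
t 41.23 p [ 543.6 -209.2  169.1] yaw_y -21.88 zdir [-0.001  0.    -1.   ] F [ 0.   0.5 -0.3] w 1.002 g 0
plate n 5853 c [ 544.  -210.2] sz [62.6 62.2] ang -22.3 med z 8.8 max 12.4
plate tool n 5853 c [-0.7  0.8] sz [62.6 62.2] ang 0.4 med z 160.3 max 164.5
knob n 703 c [ 544.2 -209.7] sz [20.8 21.2] ang 27.3 med z 24.7 max 27.1
knob tool n 703 c [-0.3  0.8] sz [20.9 21.2] ang 40.9 med z 144.4 max 148.9
```

View pics/cov.png

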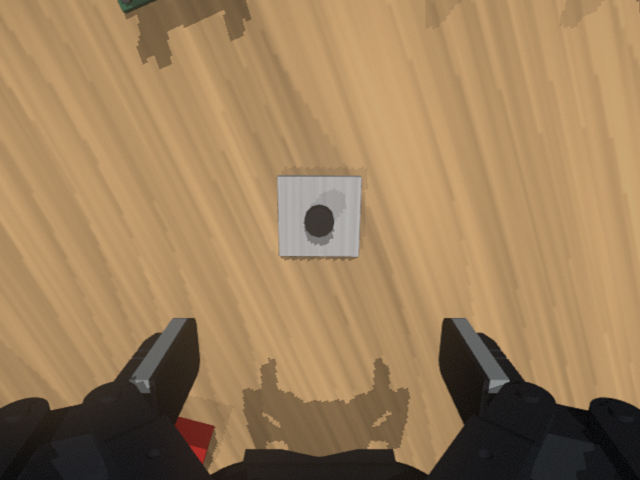

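The cover is knob-up at (319,218) and well aligned with the open fingers. Gripping the plate.

Emit:
send_rows:
  commands:
    - [[0, 0, -0.4], [-0.0002, -0.0005, -0.05], 1]
    - [[0, 0, 0], [0, 0, -0.05], 1]
    - [[0, 0, 0], [0, 0, -0.04], 1]
    - [[0, 0, 0], [0, 0, -0.02], 1]
    - [[0, 0, 0], [0, 0, -0.009], 1]
    - [[0, 0, 0], [0, 0, 0], 1]
    - [[0, 0, 0], [0, 0, 0], 1]

```text
time: 42.15
position: [0.5444, -0.2108, 0.0016]
orientation: [0.831, 0.557, 0.001, 0.001]
contact_force: [-1.0, 0.5, -0.0]
gripper_width: 1.0
grasp_force: 0.0
```

Emit:
send_rows:
  commands:
    - [[0, 0, 0], [0, 0, -0.0055], 1]
    - [[0, 0, 0], [0, 0, 0], 0.85]
    - [[0, 0, 0], [0, 0, 0], 0.6]
    - [[0, 0, 0], [0, 0, 0], 0.6]
    - [[0, 0, 0], [0, 0, 0], 0.6]
    - [[0, 0, 0], [0, 0, 0], 0.6]
  newtons: 50

```text
time: 42.9
position: [0.5437, -0.2108, -0.0045]
orientation: [0.831, 0.557, 0.0, 0.0]
contact_force: [-2.2, 1.1, 5.2]
gripper_width: 0.705
grasp_force: 54.2
```

```bash
sed 's/(H<16)&(S>150)&(V>70)&/(V>70)\&/;s/z>-.04/z>-.022/' held.py > heldc.py; python3 heldc.py
```

```text
t 42.90 p [ 543.7 -210.8   -4.5] yaw_y -22.37 zdir [ 0. -0. -1.] F [-2.2  1.1  5.2] w 0.705 g 54
41381 z [-14.4 -13.5 -12.5  -5.2]
x [-29.5  32. ] y [-29.9  31.6]
centre x 1.3
```

Emit:
send_rows:
  commands:
    - [[0, 0, 0], [0, 0, 0.03], 0.6]
    - [[0, 0, 0], [0, 0, 0.055], 0.6]
    - [[0, 0, 0], [0, 0, 0.05], 0.6]
    - [[0, 0, 4.2], [-0.0024, 0.046, 0], 0.6]
    - [[0, 0, 4.2], [-0.0024, 0.046, 0], 0.6]
    - [[0, 0, 4.2], [-0.0024, 0.046, 0], 0.6]
    - [[0, 0, 4.2], [-0.0025, 0.046, 0], 0.6]
    - [[0, 0, 4.1], [-0.0025, 0.046, 0], 0.6]
    - [[0, 0, 0], [0, 0, 0], 0.6]
    - [[0, 0, 0], [0, 0, 0], 0.6]

```text
time: 44.2
position: [0.5313, 0.0192, 0.1299]
orientation: [0.716, 0.698, -0.0, 0.0]
contact_force: [0.2, -0.9, -1.4]
gripper_width: 0.706
grasp_force: 55.7
```

Emit:
send_rows:
  commands:
    - [[0, 0, 0], [0, 0, 0], 0.6]

```text
time: 44.32
position: [0.5315, 0.0184, 0.1299]
orientation: [0.717, 0.697, -0.0, 0.0]
contact_force: [0.2, 0.1, -0.9]
gripper_width: 0.705
grasp_force: 55.7
```

```bash
python3 heldc.py
```

```text
t 44.33 p [531.5  18.4 129.9] yaw_y -1.55 zdir [ 0. -0. -1.] F [ 0.2  0.1 -0.9] w 0.705 g 56
24089 z [-14.6 -13.7 -13.2 -12.7]
x [-29.5  31.6] y [-30.   31.5]
centre x 1.1
```

Emit:
send_rows:
  commands:
    - [[0, 0, 0.1], [0, 0.0008, -0.025], 0.6]
    - [[0, 0, 0], [0, 0, -0.02], 0.6]
    - [[0, 0, 0], [0, 0, -0.012], 0.6]
    - [[0, 0, 0], [0, 0, -0.007], 0.6]
    - [[0, 0, 0], [0, 0, -0.004], 0.6]
    - [[0, 0, 0], [0, 0, 0], 0.6]
    - [[0, 0, 0], [0, 0, 0], 0.6]

```text
time: 45.25
position: [0.5318, 0.0201, 0.0624]
orientation: [0.715, 0.699, 0.0, 0.0]
contact_force: [0.3, -0.5, -0.8]
gripper_width: 0.703
grasp_force: 55.7
```

Emit:
send_rows:
  commands:
    - [[0, 0, 0], [0, 0, -0.0025], 0.6]
    - [[0, 0, 0], [0, 0, 0], 0.6]
    - [[0, 0, 0], [0, 0, 0], 0.9]
    - [[0, 0, 0], [0, 0, 0], 0.9]
    - [[0, 0, 0], [0, 0, 0], 0.9]
    - [[0, 0, 0], [0, 0, 0.03], 0.9]
    - [[0, 0, 0], [0, 0, 0.05], 0.9]
    - [[0, 0, 0], [0, 0, 0.05], 0.9]
    - [[0, 0, 0], [0, 0, 0], 1]
    - [[0, 0, 0], [0, 0, 0], 1]

```text
time: 46.5
position: [0.5313, 0.02, 0.1892]
orientation: [0.715, 0.699, 0.0, 0.0]
contact_force: [-1.1, 0.5, -0.6]
gripper_width: 1.001
grasp_force: 0.0
```

Run:
```python
from h import *
s=state(); im,P=shot('wrist'); save('fin',im['image']); I=im['image']; z=P[...,2]
near=(abs(P[...,0]-.5315)<.034)&(abs(P[...,1]-.0205)<.034)
m=big(near&(abs(z-.0725)<.0035)); rect(P,m,'cover plate')
q=P[m]; A=np.c_[q[:,:2]-q[:,:2].mean(0),np.ones(len(q))]; print('slope',np.linalg.lstsq(A,q[:,2],rcond=None)[0].round(3))
m=big(near&(z>.083)&(z<.095)); rect(P,m,'knob')
im,P=shot('top'); z=P[...,2]; m=big(box((im['image'].max(-1)<50)&(z>.03)&(z<.055),140,210,215,262)); rect(P,m,'handle')
```

```text
t 46.50 p [531.3  20.  189.2] yaw_y -1.36 zdir [ 0. -0. -1.] F [-1.1  0.5 -0.6] w 1.001 g 0
cover plate n 7718 c [531.6  18.8] sz [66.  63.5] ang -1.3 med z 72.8 max 76.0
slope [ 0.002 -0.001  0.073]
knob n 955 c [532.3  20.9] sz [21.2 21.1] ang 12.9 med z 88.7 max 91.2
handle n 262 c [527.9 312.6] sz [78.3 13.7] ang -30.9 med z 41.9 max 49.7
```

View pics/fin.png

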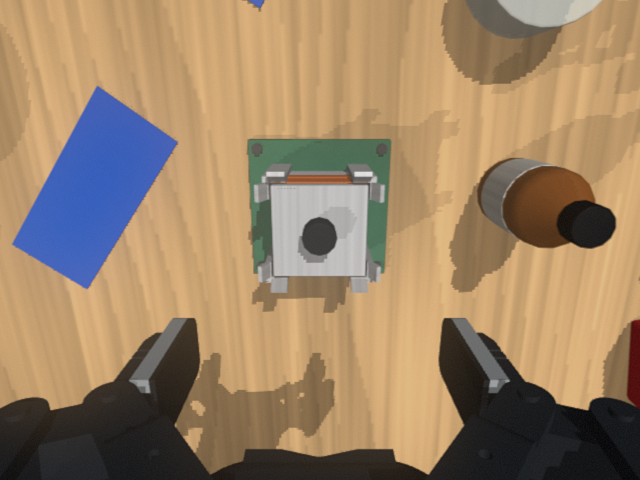

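The cover lies flat and square on the stack, knob at (319,236), plate top at 72.8 mm (72 expected), centred within about 1 mm. Handing in.

```bash
python3 -c "
from plant import robot
print(robot.close_job())"
```

```text
the job is handed in; nothing more can be done
None
```

I handed the job in at about 46 s of the 210 s: the jar is seated in the nest with all the cubes, three spacers and the cover knob up, and the scoop is back on its mat; the last camera checks showed every piece within about 1 mm of the pocket centre, but the hand-in returned no verdict.

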